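# Beaker on the drying peg, snap cap on the spare air outlet

### The arm

A 6-joint arm with a two-finger parallel gripper is mounted at the origin on a cart in front of the work surface, level with it; the furniture and walls round the work are solid. World frame = base frame: x ahead of the robot, y to its left, z up, the work surface at z = 0. Lengths are in m, angles in rad, forces in N, time in s.
With the tool pointing down it reaches from about 0.25 to 0.725 m from the base axis. Payload 4 kg.
Tool frame: the origin (TCP) lies midway between the tips of the shut fingers; the grasp point (between the pads) lies 19 mm behind it; z points along the fingers, y is the line along which they close (so a half turn about z gives the same grasp; the last joint's range is limited). The gripper opens to 85 mm and grips with 20 to 120 N. Pads are 22 mm wide; open, the fingers measure 114 mm over their backs; the gripper's body (76 mm by 85 mm) begins 54 mm behind the grasp point. The pads swing forward as they close: fully open they stand 13 mm farther back than shut.
Start: joints at [-1.238, 0.241, 0.005, 1.335, 0, 1.571], TCP at [0.163, -0.473, 0.192] pointing down, gripper open.
Joint ranges: [-2.72, 2.72], [-1.05, 1.87], [-1.09, 1.28], [-1.99, 2.15], [-1.42, 1.44], [-3.14, 3.14]. Speed limits (rad/s): [2.79, 2.79, 3.14, 3.14, 3.14, 3.14].

### API

Orientations are given as a unit quaternion [x, y, z, w].
In Python, from workcell import get_obs, camera, job_done, silhouettes gives the robot as it stands. The module is installed in compiled form; this text tells all that it offers.
- The arm moves only by the tool drive_tool, never from a script. Its argument "increments" is a list of rows, each a list of 3 entries, a list of its own where there are three numbers: the shift along the world's x, y, z in mm, then the turn, a rotation vector about the world's x, y, z in degrees, then the opening, from 0 (shut) to 1 (fully open). A call has 1 to 8 rows; each row shifts and turns the commanded pose from where the row before left it; what a row does not reach is not made up. A row lasts 1/12 s, in which the tool goes at most 41.7 mm and 7.16 degrees, less where a joint would pass 70% of its speed; a pose out of reach is approached as far as the arm can. A call is refused whole if a number of a shift passes 41.7 or a number of a turn 7.16, either way. A call with a gripper value outside its range is refused whole. The fingers move at their own pace and stop on an object; the grip force is fixed at half the most. Time passes only in rows, so rows that do not move let the fingers close. It gives the time, the measured TCP pose, the force, the opening and the grip force at its end, in the units of the state.
- get_obs(): the state, without advancing time (a new reading comes with each control period).
- camera(name): name is "scene" or "top" or "wrist"; returns a dict with "image" (480x640x3 uint8, red, green, blue), "K" (3x3 intrinsics, pixels), "view" (4x4, takes a point from world to camera coordinates). Camera axes: x right, y down, z forward; pixel columns grow to the right and rows downward; lengths in m; the calibration is good to about 2 mm. The wrist camera is an equidistant fisheye: a pixel r from the principal point sees the ray r / f radians off the axis. A picture is of the moment at which its call begins. There is no depth.
- job_done(): hands the job in; it is judged then, once.
Trained networks look in a picture, given as the dict that the camera call returned (one of the last four; its "shot" number tells which), for a name from the list of things; names that differ only in an ending like _2 or _b are one class to them, and where a whole thing is asked for, a point or a joint stands for the part that bears it (a point fixed in the world has none). Each returns a list of dicts, best first, with "conf" (0 to 1); they miss things now and then, are a little off and sometimes report something else, mostly with a low value. They report only what shows in the picture. A call takes as long as a camera call.
- silhouettes(query, picture): "region" (480x640 bool, what is visible of it) and "bbox" ([left, top, right, bottom] in pixels, round what is visible of it).
The state is a dict: "clock": time; "joint_pos": joint angles; "joint_vel": joint speeds; "tau": joint torques, N m; "eef_pos": TCP position; "tool_rot": TCP orientation; "ft_force": force on the tool from outside, world axes, zero at the start; "ft_torque": the same for the moment, N m; "grip_width": finger opening in m; "grasp_force": force on a finger pad.
Only numpy, scipy, OpenCV 4.12 (cv2) and the standard library are available. Lean on these libraries where they do the work, as an engineer would, in place of code of your own. Each camera call takes 0.05 s, during which the arm holds its last target. There are 200 camera calls.

### The job

Get the washed beaker drying on the warm-air dryer: pick it up from the draining mat, turn it upside down, lower it over the empty drying peg until its rim stands on the wires, and let it go. Then close the spare air outlet so that the air goes to the glass: press the snap cap straight down onto the outlet until it clicks past the catches and sits fully home on its ring, and finish still holding the cap with the fingers and pressing it down firmly on its seal - do not let go. Leave the other things on the bench as they are.

Things in the scene. Friction and masses are not known exactly. Their poses are not given: they have to be found in the camera images.
- beaker: washed 100 ml glass beaker, 52 mm wide, 70 mm tall, about 50 g, lying on its side on the mat, mouth ahead and to the left, spout up. Origin: under its closed bottom; own z runs from the bottom out through the mouth (straight down when it stands upside down); spout at -y, so at the start +y points down and it is gripped across x. The round wall's axis lies 1.5 mm to +y of the origin
- beaker_mouth (a point): centre of the beaker's mouth, on the round wall's axis, 70 mm from the bottom; axes as the beaker. About 42 mm clear width inside, floor 3 mm thick
- mat: grey rubber draining mat, 120 x 120 x 3 mm, with ribs 7 mm high; the beaker lies along its x axis between two ribs 36 mm apart. Fixed. Origin: centre of the underside
- dryer: low white warm-air glassware dryer with steel deck, 142 x 362 mm, deck top 70 mm above the bench; three places 115 mm apart along its y axis (middle and both sides) carry, in an order that changes, the empty peg, the spare outlet and a peg with a small beaker. Fixed. Origin: centre of the underside
- peg: the empty drying peg: upright steel tube 13 mm thick, 60 mm tall; four bent wires spread from it to 37 mm wide (from 26 mm over the deck down), then run level out to 62 mm wide. The upturned beaker's rim stands on these level parts, 10 mm above the deck; its bottom is then 80 mm above the deck. Fixed to the dryer. Origin: on the deck in the peg's axis, z up
- small_peg: the dryer's third place: a peg that already carries a small upturned beaker, 44 mm wide, top 68 mm above the deck. Fixed, not to be touched. Origin: on the deck in its axis
- outlet: the spare air outlet: round grey seat ring 56 mm wide, 6 mm high, and on it a slotted white snap collar of four sprung catches, 28 mm wide at the top (27 mm above the deck), ramping out to 39 mm at the barbs 14 mm above the deck. Fixed to the dryer. Origin: on the deck in its axis, z up
- cap: grey plastic snap cap, about 60 g, standing on the bench: skirt 48 mm wide, 28 mm tall, open below, with an inner lip 34 mm wide at its lower edge. Origin: centre of the lower edge, z up. Laid on the collar its origin is over 14 mm above the outlet's; pushed on, the resistance grows to some 9 to 18 N, drops as the lip passes the barbs, and the cap stops on the seat ring, origins 6 mm apart
- cap_knob (a point): centre of the cap's round pull knob, 24 mm wide, 24 mm tall, that rises from 28 to 52 mm above the cap's lower edge; this point is 40 mm above that edge
- wash_bottle: bystander: white squeeze bottle with bent spout, 72 mm wide, 228 mm tall. Origin: underside
- crucible: bystander: small porcelain crucible, 40 mm wide, 36 mm tall. Origin: underside
- cork: bystander: cork stopper, 22 mm wide, 26 mm tall. Origin: underside

How it is judged:
On the way, in this order (a step that is already met when the one before it is completed fails the run):
1. the upturned beaker is lowered over the peg, still in the fingers, to within 15 mm of standing on the wires (angle between beaker's own z axis and vertical above 2.97 rad and horizontal distance between beaker and peg below 0.012 m and z of beaker in the frame of peg below 0.095 m and contact force between the fingers and beaker above 0.5 N), for 0.05 s.
2. the beaker stands upside down on the peg's wires, let go (angle between beaker's own z axis and vertical above 2.97 rad and horizontal distance between beaker and peg below 0.009 m and z of beaker in the frame of peg between 0.074 and 0.085 m and contact force between each of the arm, the fingers and beaker below 0.05 N), for 0.2 s.
3. the cap has snapped home on the outlet, pushed by the fingers (z of cap in the frame of outlet between 0 and 0.009 m and horizontal distance between cap and outlet below 0.005 m and angle between cap's own z axis and vertical below 0.08 rad and contact force between the fingers and cap above 0.5 N), for 0.1 s.
At the end, for the whole second after the job is handed in: beaker upside down (within 10 degrees), untouched, on the peg's wires, within 9 mm of the peg's axis; cap snapped home (under 3 mm above the seat ring, level, within 5 mm of the axis), fingers on it, pressed on the outlet with over 4 N through the last second (all of step 2 and linear speed of each of beaker, cap below 0.02 m/s and z of cap in the frame of outlet between 0 and 0.009 m and horizontal distance between cap and outlet below 0.005 m and angle between cap's own z axis and vertical below 0.08 rad and contact force between the fingers and cap above 1 N and contact force between cap and outlet above 4 N); the arm keeps its last pose, push and grip.
It fails at once if a bystander is moved by more than 30 mm (distance of any of wash_bottle, crucible, cork from where it was at the start of the episode above 0.03 m).
It also fails if it takes over 69 s, if anything falls off the work surface, if the arm or the gripper's body presses on something with over 40 N, if the wrist force passes 120 N, or if a joint passes its speed limit or range.

## Working session

There is one attempt and no reset: what is moved stays moved. The work goes in short steps, Python scripts to look and compute and a tool call to move; the robot and the scene stay as the last step left them, time stands still between calls to the robot, and variables do not carry over. Pictures are saved under pics/ and viewed, at most 10 in all, crops included, and the job is handed in when it is done.

Besides the shell and the picture viewer there is one more tool, called in YAML: its name, and indented under it one key for each argument. drive_tool: Moves the arm, as the interface text tells. Its arguments: {"type":"object","properties":{"increments":{"type":"array"}},"required":["increments"]}

```bash
mkdir -p pics
cat > h.py <<'E'
import numpy as np, cv2
from workcell import get_obs,camera,job_done,silhouettes
def project(c,P):
    P=np.atleast_2d(P); p=(c['view']@np.c_[P,np.ones(len(P))].T).T[:,:3]; K=c['K']
    if c.get('fish'):
        r=np.linalg.norm(p[:,:2],axis=1); th=np.arctan2(r,p[:,2]); d=p[:,:2]/np.maximum(r,1e-9)[:,None]*th[:,None]
    else: d=p[:,:2]/p[:,2:]
    return d@K[:2,:2].T+K[:2,2]
def ray(c,uv):
    K=c['K']; d=(np.array(uv,float)-K[:2,2])/np.array([K[0,0],K[1,1]])
    if c.get('fish'):
        t=np.linalg.norm(d); d=np.r_[d/max(t,1e-9)*np.sin(t),np.cos(t)]
    else: d=np.r_[d,1]
    R=c['view'][:3,:3]; o=-R.T@c['view'][:3,3]; d=R.T@d; return o,d/np.linalg.norm(d)
def atz(c,uv,z):
    o,d=ray(c,uv); return o+d*(z-o[2])/d[2]
def tri(rs):
    A=0;b=0
    for o,d in rs:
        M=np.eye(3)-np.outer(d,d); A=A+M; b=b+M@o
    return np.linalg.solve(A,b)
def cam(n):
    c=camera(n); c['fish']=n=='wrist'; return c
def cen(s):
    m=cv2.moments(s['region'].astype(np.uint8),True); return np.array([m['m10'],m['m01']])/m['m00']
E
cat > a.py <<'E'
from h import *
np.set_printoptions(precision=3,suppress=True)
cs={n:cam(n) for n in('scene','top','wrist')}
for n,c in cs.items():
    cv2.imwrite(f'pics/{n}0.png',c['image'][:,:,::-1]); R=c['view'][:3,:3]; print(n,c['K'][0,0],c['K'][:2,2],'pos',-R.T@c['view'][:3,3],'fwd',R[2])
    for q in ['beaker','mat','dryer','peg','small_peg','outlet','cap','cap_knob','wash_bottle','crucible','cork']:
        for s in silhouettes(q,c)[:2]: print(q,round(s['conf'],2),s['bbox'],cen(s), s['region'].sum())
o=get_obs();print(o['clock'],o['eef_pos'],o['tool_rot'],o['grip_width'])
E
python3 a.py
```

```text
scene 541.7920594202304 [319.973 240.907] pos [-0.377 -0.612  0.604] fwd [ 0.726  0.549 -0.413]
beaker 0.87 [224.1, 225.4, 249.9, 255.8] [236.489 243.592] 522
mat 0.87 [215.9, 239.8, 259.9, 263.7] [237.929 253.848] 566
dryer 0.8 [305.1, 217.2, 455.7, 302.6] [380.98  259.482] 6285
peg 0.79 [412.1, 232.3, 434.4, 262.3] [424.964 248.781] 302
peg 0.37 [225.7, 233.4, 250.2, 258.1] [236.647 244.201] 493
small_peg 0.67 [331.7, 203.6, 349.5, 235.9] [340.31  220.588] 490
outlet 0.49 [370.0, 230.2, 392.8, 254.2] [380.449 241.899] 296
cap 0.55 [398.9, 315.4, 423.2, 346.6] [410.337 330.541] 653
cap_knob 0.89 [396.9, 315.0, 424.8, 347.3] [410.447 331.322] 665
cap_knob 0.38 [223.7, 226.6, 250.7, 258.7] [236.693 243.413] 528
wash_bottle 0.8 [224.9, 177.2, 233.6, 227.8] [228.787 204.945] 417
wash_bottle 0.74 [304.9, 220.4, 478.3, 300.9] [381.318 259.628] 6305
crucible 0.65 [282.5, 218.1, 296.8, 237.1] [291.213 225.729] 155
cork 0.37 [304.8, 221.9, 477.7, 301.8] [381.495 259.378] 6448
cork 0.33 [282.4, 216.8, 295.6, 235.4] [290.763 225.757] 177
top 566.8060707599993 [318.652 241.19 ] pos [0.333 0.116
[... 261 characters left out ...]
35.412 208.948] 194
small_peg 0.76 [326.2, 198.2, 341.5, 219.7] [333.667 206.123] 390
outlet 0.85 [371.4, 196.4, 397.1, 223.8] [383.472 209.774] 464
cap 0.71 [453.0, 295.9, 476.8, 316.4] [466.026 304.655] 388
cap 0.47 [240.9, 183.9, 256.4, 196.9] [248.298 191.507] 205
cap_knob 0.79 [454.4, 295.5, 477.5, 315.4] [466.458 304.805] 369
wash_bottle 0.6 [129.8, 185.9, 177.8, 231.6] [152.585 211.702] 1445
crucible 0.69 [240.7, 183.4, 252.9, 198.4] [248.946 191.901] 203
cork 0.64 [364.9, 311.1, 374.2, 321.0] [368.892 316.615] 65
wrist 371.64829954431775 [322.819 239.495] pos [ 0.227 -0.451  0.373] fwd [-0.256 -0.087 -0.963]
1.8 [ 0.163 -0.473  0.192] [ 0.986  0.166  0.    -0.   ] 0.08538911781471427
```

View pics/scene0.png

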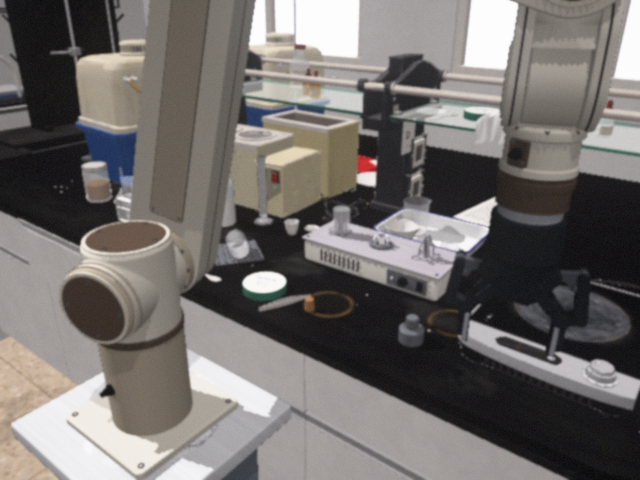

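View pics/top0.png

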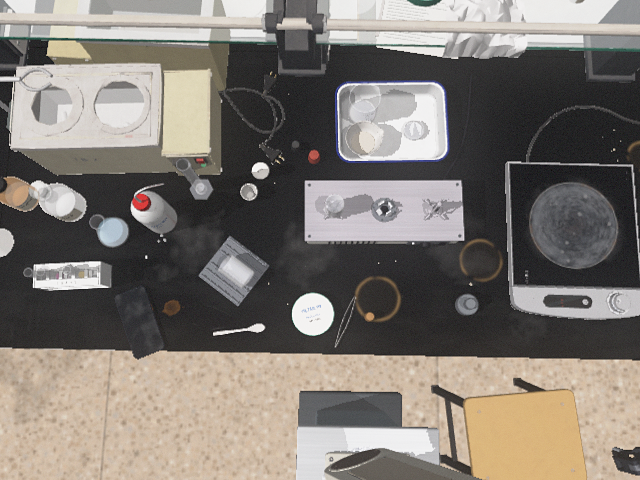

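The scene and top views agree: the beaker on its mat is at top px (236,271). On the dryer, the small peg is at (333,206), the outlet at (384,210) and the empty peg at (435,209). The cap is at (466,305), cork (369,317), crucible (249,192) and wash bottle (153,212). I'll turn these into positions next.

```bash
cat > b.py <<'E'
from h import *
np.set_printoptions(precision=4,suppress=True)
S=cam('scene');T=cam('top')
def best(q,c,n=0):
    s=silhouettes(q,c); return s[n] if s else None
for q in ['beaker','peg','small_peg','outlet','cap','mat']:
    a,b=best(q,S),best(q,T)
    print(q,'tri',tri([ray(S,cen(a)),ray(T,cen(b))]))
for q,z in [('beaker',.035),('mat',.004),('peg',.09),('small_peg',.11),('outlet',.083),('cap',.03),('wash_bottle',.1),('crucible',.02),('cork',.013)]:
    print(q,'top@z',z,atz(T,cen(best(q,T)),z), 'scene@z',atz(S,cen(best(q,S)),z) if best(q,S) else '')
# dryer, mat rect
for q,z in [('dryer',.07),('mat',.005),('beaker',.03)]:
    r=best(q,T)['region'].astype(np.uint8)
    c=max(cv2.findContours(r,0,2)[0],key=cv2.contourArea)
    P=np.array([atz(T,p,z)[:2] for p in c[:,0]]);print(q,cv2.minAreaRect((P*1000).astype(np.float32)))
im=T['image'][:,:,::-1]
a=cv2.resize(im[225:315,190:280],(540,540),interpolation=cv2.INTER_CUBIC)
cv2.imwrite('pics/c1.png',np.hstack([a]))
b=cv2.resize(im[175:325,300:490],(760,600),interpolation=cv2.INTER_CUBIC)
cv2.imwrite('pics/c2.png',b)
E
python3 b.py
```

```text
beaker tri [0.4916 0.3076 0.0294]
peg tri [ 0.636  -0.1396  0.0879]
small_peg tri [0.6319 0.0859 0.1042]
outlet tri [ 0.6317 -0.0262  0.0772]
cap tri [ 0.4263 -0.2242  0.0186]Traceback (most recent call last):
  File "b.py", line 8, in <module>
    print(q,'tri',tri([ray(S,cen(a)),ray(T,cen(b))]))
                                           ~~~^^^
  File "h.py", line 25, in cen
    m=cv2.moments(s['region'].astype(np.uint8),True); return np.array([m['m10'],m['m01']])/m['m00']
                  ~^^^^^^^^^^
TypeError: 'NoneType' object is not subscriptable
```

```bash
sed -i "s/,'cap','mat'\]/,'cap']/; s/^    print(q,'top@z'.*/    s,t=best(q,S),best(q,T); print(q,z,t and atz(T,cen(t),z),s and atz(S,cen(s),z))/; s/r=best(q,T)\['region'\]/b_=best(q,T)\n    if not b_: continue\n    r=b_['region']/" b.py; python3 b.py
```

```text
beaker tri [0.4906 0.3077 0.0306]
peg tri [ 0.6341 -0.1423  0.0919]
small_peg tri [0.6314 0.0862 0.1043]
outlet tri [ 0.6334 -0.027   0.0765]
cap tri [ 0.4256 -0.2241  0.0196]
beaker 0.035 [0.4905 0.3067 0.035 ] [0.4836 0.3011 0.035 ]
mat 0.004 [0.4958 0.3207 0.004 ] [0.4853 0.3035 0.004 ]
peg 0.09 [ 0.6335 -0.1411  0.09  ] [ 0.64   -0.1416  0.09  ]
small_peg 0.11 [0.6307 0.0854 0.11  ] [0.6188 0.0787 0.11  ]
outlet 0.083 [ 0.632  -0.0265  0.083 ] [ 0.6207 -0.0341  0.083 ]
cap 0.03 [ 0.4247 -0.2211  0.03  ] [ 0.4117 -0.2313  0.03  ]
wash_bottle 0.1 [0.6125 0.4878 0.1   ] [0.5399 0.3806 0.1   ]
crucible 0.02 [0.6829 0.2874 0.02  ] [0.6813 0.2892 0.02  ]
cork 0.013 [ 0.394  -0.0006  0.013 ] [ 0.394  -0.0005  0.013 ]
dryer ((681.9134521484375, -30.690231323242188), (368.6779479980469, 263.0733337402344), 89.59776306152344)
mat ((495.736328125, 317.5201110839844), (120.14681243896484, 120.0047607421875), 53.96750259399414)
beaker ((491.3713684082031, 307.7158508300781), (76.76739501953125, 48.40620040893555), 53.81672668457031)
```

View pics/c1.png

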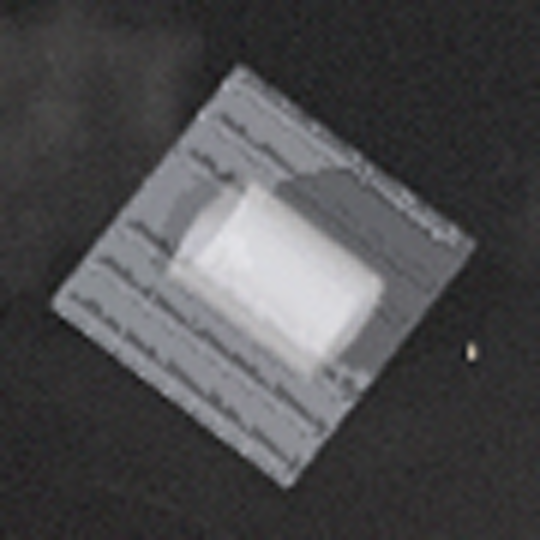

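View pics/c2.png

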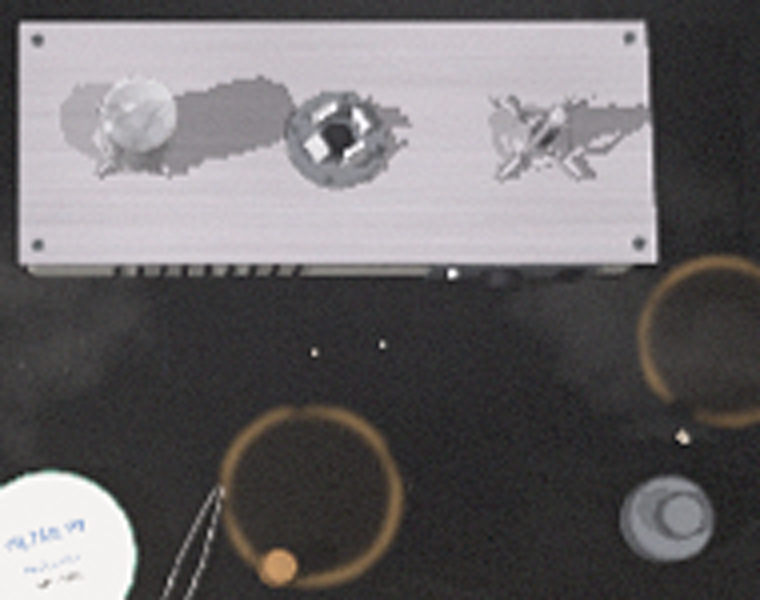

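The top crops show the mat square turned about 54°. The beaker's rounded base is at lower right (crop ~(345,325)) and its mouth at upper left (~(205,225)), which agrees with "ahead and left". The second crop shows the dryer places from left to right as small beaker (138,115), outlet (338,138) and empty peg (545,138), with the cap at (668,518) and the cork at (278,567).

The plan is to grasp the beaker with the tool tilted 35° toward its mouth and joint 6 near 158°. I can then roll it about 160° to turn it over.

drive_tool:
  increments:
    - [[11, 28.8, 3], [0, 0, 4.37], 1]
    - [[11, 28.8, 3], [0, 0, 4.37], 1]
    - [[11, 28.8, 3], [0, 0, 4.37], 1]
    - [[11, 28.8, 3], [0, 0, 4.37], 1]
    - [[11, 28.8, 3], [0, 0, 4.37], 1]
    - [[11, 28.8, 3], [0, 0, 4.37], 1]
    - [[11, 28.8, 3], [0, 0, 4.37], 1]
    - [[11, 28.8, 3], [0, 0, 4.37], 1]

```text
clock: 4.82
eef_pos: [0.2515, -0.2408, 0.2166]
tool_rot: [0.89, 0.456, 0.0, 0.0]
ft_force: [0.6, 0.0, 0.9]
grip_width: 0.0855
grasp_force: 0.0
```

drive_tool:
  increments:
    - [[11, 28.8, 0], [3.54, -2.57, 0], 1]
    - [[11, 28.8, 0], [3.54, -2.57, 0], 1]
    - [[11, 28.8, 0], [3.54, -2.57, 0], 1]
    - [[11, 28.8, 0], [3.54, -2.57, 0], 1]
    - [[11, 28.8, 0], [3.54, -2.57, 0], 1]
    - [[11, 28.8, 0], [3.54, -2.57, 0], 1]
    - [[11, 28.8, 0], [3.54, -2.57, 0], 1]
    - [[11, 28.8, 0], [3.54, -2.57, 0], 1]

```text
clock: 5.48
eef_pos: [0.34, -0.0108, 0.2169]
tool_rot: [0.849, 0.433, 0.27, -0.137]
ft_force: [0.3, 0.4, -0.0]
grip_width: 0.0853
grasp_force: 0.0
```

drive_tool:
  increments:
    - [[11, 28.8, -4], [0, 0, 0], 1]
    - [[11, 28.8, -4], [0, 0, 0], 1]
    - [[11, 28.8, -4], [0, 0, 0], 1]
    - [[11, 28.8, -4], [0, 0, 0], 1]
    - [[11, 28.8, -4], [0, 0, 0], 1]
    - [[11, 28.8, -4], [0, 0, 0], 1]
    - [[11, 28.8, -4], [0, 0, 0], 1]
    - [[11, 28.8, -4], [0, 0, 0], 1]

```text
clock: 6.15
eef_pos: [0.4275, 0.2204, 0.1847]
tool_rot: [0.849, 0.433, 0.269, -0.136]
ft_force: [0.2, -1.2, -0.2]
grip_width: 0.0851
grasp_force: 0.0
```

```bash
cat > c.py <<'E'
from h import *
from scipy.spatial.transform import Rotation as Rn
np.set_printoptions(precision=4,suppress=True)
o=get_obs();print(o['clock'],o['joint_pos'],o['eef_pos'],'\n',Rn.from_quat(o['tool_rot']).as_matrix(),o['ft_force'])
W=cam('wrist');T=cam('top')
cv2.imwrite('pics/w1.png',W['image'][:,:,::-1])
d=np.array([np.cos(np.radians(53.9)),np.sin(np.radians(53.9)),0]);C=np.array([.491,.3075,.029])
print('pred',project(W,[C,C-35*d/1000,C+35*d/1000]))
for s in silhouettes('beaker',W)[:2]:
    print(s['conf'],s['bbox'],cen(s),atz(W,cen(s),.029),'tri',tri([ray(W,cen(s)),ray(T,cen(silhouettes('beaker',T)[0]))]))
    c=max(cv2.findContours(s['region'].astype(np.uint8),0,2)[0],key=cv2.contourArea)
    P=np.array([atz(W,p,.029)[:2] for p in c[:,0]]);print(cv2.minAreaRect((P*1000).astype(np.float32)))
E
python3 c.py
```

```text
6.15 [ 0.1942 -0.1636 -0.6395  0.6195  0.4011  2.4906] [0.4275 0.2204 0.1847] 
 [[ 0.48    0.8095  0.338 ]
 [ 0.663  -0.5871  0.4645]
 [ 0.5744  0.0012 -0.8185]] [ 0.1992 -1.205  -0.2244]
pred [[322.5224 205.8446]
 [322.4459 238.357 ]
 [322.595  175.7328]]
0.55 [300.0, 164.9, 352.9, 246.2] [325.1783 204.6457] [0.494 0.307 0.029] tri [0.4929 0.3074 0.0298]
((496.2046203613281, 309.2038879394531), (92.63385009765625, 51.703731536865234), 54.1627082824707)
```

View pics/w1.png

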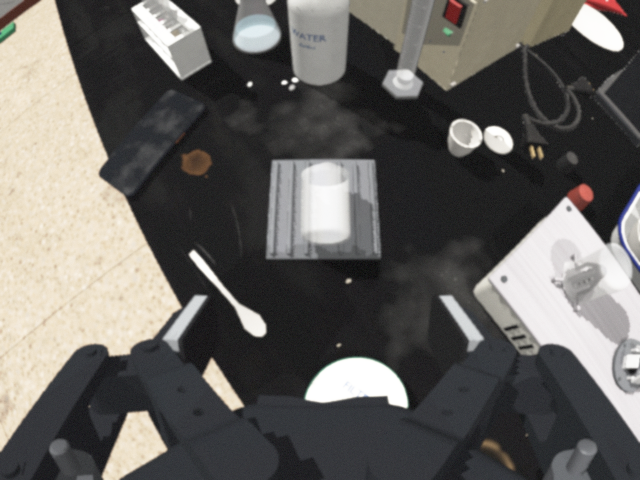

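The wrist view shows the beaker at (325,205), mouth up-picture, centred between the fingers to within about 2 px. Triangulation gives (0.493, 0.307, 0.030) at yaw 54°, consistent with the top view. I'll go in and close.

drive_tool:
  increments:
    - [[8.5, 11.5, -21.1], [0, 0, 0], 1]
    - [[8.5, 11.5, -21.1], [0, 0, 0], 1]
    - [[8.5, 11.5, -21.1], [0, 0, 0], 1]
    - [[8.5, 11.5, -21.1], [0, 0, 0], 1]
    - [[8.5, 11.5, -21.1], [0, 0, 0], 1]
    - [[8.5, 11.5, -21.1], [0, 0, 0], 1]
    - [[8.5, 11.5, -21.1], [0, 0, 0], 1]
    - [[8.5, 11.5, -21.1], [0, 0, 0], 1]

```text
clock: 7.02
eef_pos: [0.4965, 0.3093, 0.0148]
tool_rot: [0.85, 0.432, 0.268, -0.136]
ft_force: [0.5, 0.2, 0.6]
grip_width: 0.0853
grasp_force: 0.0
```

drive_tool:
  increments:
    - [[0, 0, 0], [0, 0, 0], 1]
    - [[0, 0, 0], [0, 0, 0], 0.6]
    - [[0, 0, 0], [0, 0, 0], 0.4]
    - [[0, 0, 0], [0, 0, 0], 0.4]
    - [[0, 0, 0], [0, 0, 0], 0.4]
    - [[0, 0, 0], [0, 0, 0], 0.4]
    - [[0, 0, 0], [0, 0, 0], 0.4]
    - [[0, 0, 0], [0, 0, 0], 0.4]

```text
clock: 7.68
eef_pos: [0.4959, 0.3107, 0.0166]
tool_rot: [0.849, 0.433, 0.269, -0.136]
ft_force: [-0.4, -1.6, 1.5]
grip_width: 0.0341
grasp_force: 0.7
```

```bash
cat > d.py <<'E'
import sys
from h import *
W=cam('wrist');cv2.imwrite('pics/%s.png'%sys.argv[1],W['image'][:,:,::-1])
o=get_obs();print(o['clock'],o['joint_pos'].round(3) if hasattr(o['joint_pos'],'round') else o['joint_pos'],o['eef_pos'],o['grip_width'],o['grasp_force'])
for s in silhouettes('beaker',W)[:2]: print(s['conf'],s['bbox'],cen(s))
E
python3 d.py w2
```

```text
7.7333 [ 0.38   0.297 -0.719  0.018  0.311  2.664] [0.49594154 0.310701   0.01644889] 0.03443170744178223 0.9949895678437315
0.87 [270.8, 182.4, 378.5, 346.9] [323.24282395 264.33911974]
```

View pics/w2.png

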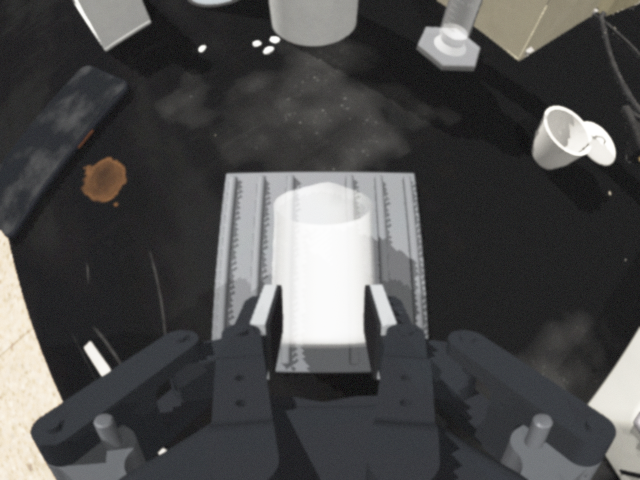

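```bash
cat > e.py <<'E'
from h import *
from scipy.spatial.transform import Rotation as Rn
np.set_printoptions(precision=4,suppress=True)
W=cam('wrist');o=get_obs();R=Rn.from_quat(o['tool_rot']).as_matrix();t=np.array(o['eef_pos'])
cp=-W['view'][:3,:3].T@W['view'][:3,3]
print('cam in tool',R.T@(cp-t),'fwd in tool',R.T@W['view'][:3,:3][2])
for b in (0,10,20,30): 
  for x in(-.011,.011): print(b,x,project(W,[t+R@[x,y,-b/1000] for y in(-.017,.017)]).ravel())
d=np.array([np.cos(np.radians(53.9)),np.sin(np.radians(53.9)),0]);C=np.array([.4925,.3073,.029])
for z in (.0,.026): print(z,project(W,[C+a*d+[0,0,z] for a in(-.035,.035)]).ravel())
E
python3 e.py
```

```text
cam in tool [ 0.0677  0.     -0.1819] fwd in tool [-0.2705  0.001   0.9627]
0 -0.011 [290.511  289.3275 354.2992 289.2948]
0 0.011 [289.3065 249.965  355.4563 249.9326]
10 -0.011 [288.9452 297.1009 355.8674 297.0663]
10 0.011 [287.569  256.0548 357.1927 256.0204]
20 -0.011 [287.2301 305.6543 357.5855 305.6177]
20 0.011 [285.6473 262.8143 359.1133 262.7779]
30 -0.011 [285.3456 315.1003 359.4736 315.0615]
30 0.011 [283.5122 270.3549 361.2475 270.3161]
0.0 [320.6663 345.5228 321.054  207.1602]
0.026 [320.4136 342.1013 320.9095 183.5344]
```

The wrist view shows the fingers with their light tips at (282,287) and (370,287), overlapping the upper side of the beaker. The opening reached the commanded 34 mm with almost no force. The tips must therefore stand farther back than the TCP suggests and are only grazing the top. I'll open, advance in small steps and watch the force.

drive_tool:
  increments:
    - [[0, 0, 0], [0, 0, 0], 1]
    - [[0, 0, 0], [0, 0, 0], 1]
    - [[0, 0, 0], [0, 0, 0], 1]
    - [[0, 0, 0], [0, 0, 0], 1]
    - [[0, 0, 0], [0, 0, 0], 1]
    - [[0.8, 1.2, -2], [0, 0, 0], 1]
    - [[0.8, 1.2, -2], [0, 0, 0], 1]
    - [[0, 0, 0], [0, 0, 0], 1]

```text
clock: 8.5
eef_pos: [0.4969, 0.3132, 0.011]
tool_rot: [0.85, 0.433, 0.268, -0.137]
ft_force: [-0.1, 0.6, 0.2]
grip_width: 0.0851
grasp_force: 0.0
```

```bash
cat > f.py <<'E'
from h import *
W=cam('wrist');S=cam('scene')
print(get_obs()['eef_pos'],get_obs()['ft_force'])
a=cv2.resize(S['image'][200:290,190:280,::-1],(420,420),interpolation=cv2.INTER_CUBIC)
b=cv2.resize(W['image'][160:480,100:540,::-1],(380,276));b=cv2.copyMakeBorder(b,0,144,0,0,0)
cv2.imwrite('pics/m3.png',np.hstack([a,b]))
E
python3 f.py
```

```text
[0.49676951 0.31306356 0.01117296] [-0.5467696  -0.13839567  0.51667585]
```

View pics/m3.png

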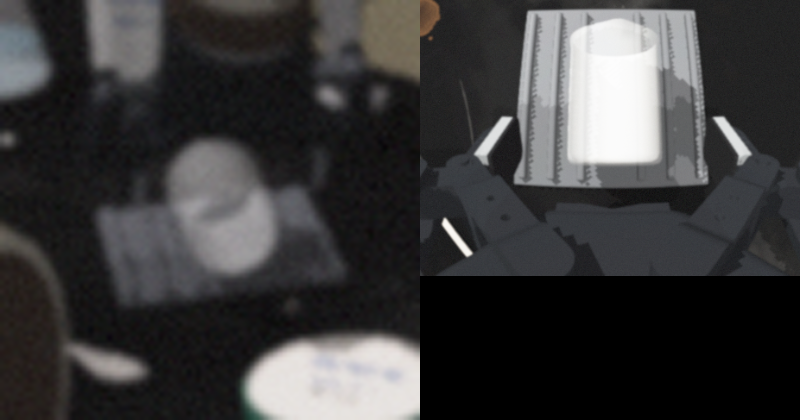

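```bash
cat > g.py <<'E'
from h import *
from scipy.spatial.transform import Rotation as Rn
np.set_printoptions(precision=1,suppress=True)
S=cam('scene');W=cam('wrist');o=get_obs();R=Rn.from_quat(o['tool_rot']).as_matrix();t=np.array(o['eef_pos'])
for b in (0,13,30,45,60,75):
  P=[t+R@[0.011,y,-b/1000] for y in(-.0425,.0425)]
  print(b,P[0][2],'scene crop',((project(S,P)-[190,200])*420/90).ravel(),'wrist crop',((project(W,P)-[100,160])*380/440).ravel())
E
python3 g.py
```

```text
0 0.017669226688208747 scene crop [140.7 219.3 294.6 201.4] wrist crop [121.6  77.6 262.6  77.5]
13 0.02832041831454167 scene crop [141.1 207.1 296.2 189.2] wrist crop [116.9  84.4 267.4  84.3]
30 0.042248899672053954 scene crop [141.6 190.9 298.3 173. ] wrist crop [109.7  94.8 274.6  94.7]
45 0.05453873616397656 scene crop [142.  176.2 300.2 158.5] wrist crop [102.2 105.8 282.1 105.7]
60 0.06682857265589917 scene crop [142.5 161.3 302.1 143.7] wrist crop [ 93.4 118.9 290.9 118.8]
75 0.07911840914782177 scene crop [143.  146.2 304.1 128.6] wrist crop [ 82.8 134.7 301.5 134.6]
```

The wrist crop puts the open tips at (92,118) and (294,118). That matches points 60 mm behind the reported TCP, not 13 mm. I'll probe forward gently and watch the force.

drive_tool:
  increments:
    - [[0.8, 1.2, -2], [0, 0, 0], 1]
    - [[0.8, 1.2, -2], [0, 0, 0], 1]
    - [[0.8, 1.2, -2], [0, 0, 0], 1]
    - [[0.8, 1.2, -2], [0, 0, 0], 1]
    - [[0, 0, 0], [0, 0, 0], 1]
    - [[0, 0, 0], [0, 0, 0], 1]

```text
clock: 9.2
eef_pos: [0.5, 0.3179, 0.0032]
tool_rot: [0.85, 0.433, 0.268, -0.137]
ft_force: [-0.5, -0.5, -0.3]
grip_width: 0.0852
grasp_force: 0.0
```

drive_tool:
  increments:
    - [[0.8, 1.2, -2], [0, 0, 0], 1]
    - [[0.8, 1.2, -2], [0, 0, 0], 1]
    - [[0, 0, 0], [0, 0, 0], 1]
    - [[0, 0, 0], [0, 0, 0], 1]

```text
clock: 9.53
eef_pos: [0.5017, 0.3203, -0.0007]
tool_rot: [0.85, 0.433, 0.268, -0.137]
ft_force: [0.5, -0.1, 0.5]
grip_width: 0.0854
grasp_force: 0.0
```

There's no contact even with the TCP below the bench, so the tips do stand about 45 mm behind the reported TCP when shut. I'll correct for that and close again.

drive_tool:
  increments:
    - [[1.8, 2.3, -3.3], [0, 0, 0], 1]
    - [[1.8, 2.3, -3.3], [0, 0, 0], 1]
    - [[1.8, 2.3, -3.3], [0, 0, 0], 1]
    - [[1.8, 2.3, -3.3], [0, 0, 0], 1]
    - [[1.8, 2.3, -3.3], [0, 0, 0], 1]
    - [[1.8, 2.3, -3.3], [0, 0, 0], 1]
    - [[0, 0, 0], [0, 0, 0], 1]

```text
clock: 10.12
eef_pos: [0.5125, 0.3344, -0.0211]
tool_rot: [0.85, 0.433, 0.267, -0.137]
ft_force: [1.2, -1.1, -0.2]
grip_width: 0.0856
grasp_force: 0.0
```

drive_tool:
  increments:
    - [[0, 0, 0], [0, 0, 0], 0.6]
    - [[0, 0, 0], [0, 0, 0], 0.45]
    - [[0, 0, 0], [0, 0, 0], 0.45]
    - [[0, 0, 0], [0, 0, 0], 0.45]
    - [[0, 0, 0], [0, 0, 0], 0.45]
    - [[0, 0, 0], [0, 0, 0], 0.45]

```text
clock: 10.62
eef_pos: [0.5128, 0.3341, -0.0198]
tool_rot: [0.85, 0.433, 0.268, -0.137]
ft_force: [-1.1, 0.1, 1.5]
grip_width: 0.0484
grasp_force: 62.1
```

```bash
python3 d.py w4
```

```text
10.6667 [ 0.415  0.412 -0.69  -0.076  0.293  2.696] [ 0.51285443  0.334114   -0.01979755] 0.0486223755265833 62.13036018947605
0.76 [253.7, 206.7, 390.1, 399.4] [322.68139323 306.37412096]
```

drive_tool:
  increments:
    - [[0, 0, 0], [0, 0, 0], 0.8]
    - [[0, 0, 0], [0, 0, 0], 0.8]
    - [[0, 0, 0], [0, 0, 0], 0.8]
    - [[0.5, 0.7, -2], [0, 0, 0], 0.8]
    - [[0.5, 0.7, -2], [0, 0, 0], 0.8]
    - [[0.5, 0.7, -2], [0, 0, 0], 0.8]
    - [[0, 0, 0], [0, 0, 0], 0.8]
    - [[0, 0, 0], [0, 0, 0], 0.8]

```text
clock: 11.38
eef_pos: [0.514, 0.3361, -0.0264]
tool_rot: [0.85, 0.433, 0.268, -0.137]
ft_force: [-0.8, -1.1, 2.7]
grip_width: 0.0682
grasp_force: 1.2
```

drive_tool:
  increments:
    - [[0, 0, 0], [0, 0, 0], 0.4]
    - [[0, 0, 0], [0, 0, 0], 0.4]
    - [[0, 0, 0], [0, 0, 0], 0.4]
    - [[0, 0, 0], [0, 0, 0], 0.4]
    - [[0, 0, 0], [0, 0, 0], 0.4]

```text
clock: 11.8
eef_pos: [0.5172, 0.3375, -0.0233]
tool_rot: [0.849, 0.433, 0.271, -0.136]
ft_force: [-2.4, -1.4, 9.3]
grip_width: 0.0491
grasp_force: 62.7
```

```bash
python3 d.py w5
```

```text
11.85 [ 0.418  0.427 -0.686 -0.094  0.292  2.699] [ 0.51714956  0.33749126 -0.02330805] 0.049319017202389764 62.71880571977022
0.88 [253.6, 214.9, 392.9, 403.5] [322.96116023 309.31398232]
```

View pics/w5.png

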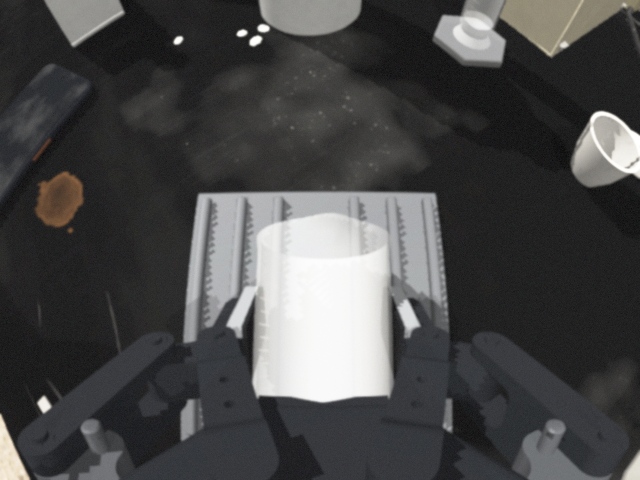

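The wrist view shows the pads at (240,315) and (408,315) on either side of the beaker, now well down its sides: opening 49 mm, 62 N. The 9 N upward means the tips just touch the ribs. I'll lift, then roll it over.

drive_tool:
  increments:
    - [[0, 0, 10], [0, 0, 0], 0.4]
    - [[0, 0, 20], [0, 0, 0], 0.4]
    - [[-8, -12, 36], [0, 0, 0], 0.4]
    - [[-8, -12, 36], [0, 0, 0], 0.4]
    - [[-8, -12, 36], [0, 0, 0], 0.4]
    - [[-8, -12, 36], [0, 0, 0], 0.4]
    - [[-8, -12, 36], [0, 0, 0], 0.4]
    - [[-8, -12, 18], [0, 0, 0], 0.4]

```text
clock: 12.57
eef_pos: [0.4676, 0.2644, 0.2072]
tool_rot: [0.848, 0.434, 0.271, -0.136]
ft_force: [2.5, -1.0, -0.4]
grip_width: 0.049
grasp_force: 62.4
```

drive_tool:
  increments:
    - [[0, 0, 0], [-2.42, -3.32, 5.85], 0.4]
    - [[0, 0, 0], [-2.42, -3.32, 5.85], 0.4]
    - [[0, 0, 0], [-2.42, -3.32, 5.85], 0.4]
    - [[0, 0, 0], [-2.42, -3.32, 5.85], 0.4]
    - [[0, 0, 0], [-2.42, -3.32, 5.85], 0.4]
    - [[0, 0, 0], [-2.42, -3.32, 5.85], 0.4]
    - [[0, 0, 0], [-2.42, -3.32, 5.85], 0.4]
    - [[0, 0, 0], [-2.42, -3.32, 5.85], 0.4]

```text
clock: 13.23
eef_pos: [0.4656, 0.264, 0.201]
tool_rot: [0.537, 0.789, 0.3, 0.01]
ft_force: [-0.5, -0.2, -1.9]
grip_width: 0.0491
grasp_force: 62.4
```

```bash
python3 d.py w6
```

```text
13.2833 [ 0.293 -0.081 -0.528  0.616  0.353  1.577] [0.46558731 0.26399225 0.20097465] 0.04873863572136019 62.37560033972841
0.59 [253.9, 214.1, 393.6, 403.8] [322.94456919 309.38069694]
```

Joint 6 went from 155° to 90° as predicted, and the beaker is steady in the grip. I'll continue the roll.

drive_tool:
  increments:
    - [[0, 0, 0], [-2.42, -3.32, 5.85], 0.4]
    - [[0, 0, 0], [-2.42, -3.32, 5.85], 0.4]
    - [[0, 0, 0], [-2.42, -3.32, 5.85], 0.4]
    - [[0, 0, 0], [-2.42, -3.32, 5.85], 0.4]
    - [[0, 0, 0], [-2.42, -3.32, 5.85], 0.4]
    - [[0, 0, 0], [-2.42, -3.32, 5.85], 0.4]
    - [[0, 0, 0], [-2.42, -3.32, 5.85], 0.4]
    - [[0, 0, 0], [-2.42, -3.32, 5.85], 0.4]

```text
clock: 14.0
eef_pos: [0.4657, 0.264, 0.2012]
tool_rot: [0.096, 0.949, 0.259, 0.153]
ft_force: [0.4, 0.1, -0.6]
grip_width: 0.0489
grasp_force: 62.4
```

drive_tool:
  increments:
    - [[0, 0, 0], [-2.42, -3.32, 5.85], 0.4]
    - [[0, 0, 0], [-2.42, -3.32, 5.85], 0.4]
    - [[0, 0, 0], [-2.42, -3.32, 5.85], 0.4]
    - [[0, 0, 0], [-2.42, -3.32, 5.85], 0.4]
    - [[0, 0, 0], [-2.42, -3.32, 5.85], 0.4]
    - [[0, 0, 0], [-2.42, -3.32, 5.85], 0.4]
    - [[0, 0, 0], [-2.42, -3.32, 5.85], 0.4]
    - [[0, 0, 0], [-2.42, -3.32, 5.85], 0.4]

```text
clock: 14.67
eef_pos: [0.4658, 0.264, 0.2012]
tool_rot: [-0.37, 0.879, 0.155, 0.259]
ft_force: [0.2, 0.4, -1.7]
grip_width: 0.0489
grasp_force: 62.3
```

drive_tool:
  increments:
    - [[-1, -20, 5], [0, 0, -5.54], 0.4]
    - [[-1, -20, 5], [0, 0, -5.54], 0.4]
    - [[-1, -20, 5], [0, 0, -5.54], 0.4]
    - [[-1, -20, 5], [0, 0, -5.54], 0.4]
    - [[-1, -20, 5], [0, 0, -5.54], 0.4]
    - [[-1, -20, 5], [0, 0, -5.54], 0.4]
    - [[-1, -20, 5], [0, 0, -5.54], 0.4]
    - [[-1, -20, 5], [0, 0, -5.54], 0.4]

```text
clock: 15.33
eef_pos: [0.4573, 0.103, 0.2415]
tool_rot: [-0.006, 0.953, 0.046, 0.298]
ft_force: [1.1, 0.3, -1.3]
grip_width: 0.0484
grasp_force: 62.3
```

drive_tool:
  increments:
    - [[5, -25, 2], [0, 0, -5.54], 0.4]
    - [[5, -25, 2], [0, 0, -5.54], 0.4]
    - [[5, -25, 2], [0, 0, -5.54], 0.4]
    - [[5, -25, 2], [0, 0, -5.54], 0.4]
    - [[10, -20, 2], [-0.87, -3.9, 0], 0.4]
    - [[10, -20, 2], [-0.87, -3.9, 0], 0.4]
    - [[10, -20, 2], [-0.87, -3.9, 0], 0.4]
    - [[0, 0, 0], [-0.87, -3.9, 0], 0.4]

```text
clock: 16.0
eef_pos: [0.5092, -0.059, 0.2573]
tool_rot: [0.167, 0.885, -0.017, 0.434]
ft_force: [0.8, 0.4, -0.9]
grip_width: 0.0486
grasp_force: 62.4
```

```bash
python3 d.py w7
cat > t.py <<'E'
from h import *
from scipy.spatial.transform import Rotation as Rn
np.set_printoptions(precision=4,suppress=True)
T=cam('top');S=cam('scene')
for q,z in (('outlet',.08),('peg',.09),('dryer',.07),('small_peg',.11)):
  a,b=silhouettes(q,T),silhouettes(q,S)
  if a: print(q,a[0]['conf'],a[0]['bbox'],cen(a[0]),atz(T,cen(a[0]),z), b and tri([ray(T,cen(a[0])),ray(S,cen(b[0]))]))
# screws & ring in top crop coords
for n,p,z in (('s1',(38,40),.071),('s2',(629,38),.071),('s3',(639,244),.071),('s4',(38,244),.071),('ring',(338,138),.075),('pegbase',(545,138),.08),('knob',(685,516),.05),('capskirt',(668,518),.02)):
  print(n,atz(T,(np.array(p)+.5)/4+[300,175]-.5,z))
o=get_obs();R=Rn.from_quat(o['tool_rot']).as_matrix();m=np.array([.819,0,.574]);print('tool',R,'mouth',R@m,'bcen',np.array(o['eef_pos'])+R@[-.0018,0,-.0652])
E
python3 t.py
```

```text
16.05 [ 0.008 -0.391 -0.852  0.234 -0.181  0.294] [ 0.50337941 -0.05767845  0.24907843] 0.04907708918549167 62.39602947549429
0.84 [251.4, 211.4, 393.8, 400.4] [322.93300033 309.27278732]
outlet 0.69 [370.5, 196.9, 396.2, 221.4] [383.3169 209.7934] [ 0.6317 -0.0265  0.08  ] [ 0.6329 -0.0272  0.0754]
peg 0.63 [426.5, 202.4, 442.0, 219.8] [433.9061 209.4199] [ 0.6324 -0.1388  0.09  ] [ 0.6346 -0.1419  0.0891]
dryer 0.57 [300.9, 75.6, 471.8, 246.8] [386.7177 210.1121] [ 0.6335 -0.0353  0.07  ] [ 0.641  -0.0376  0.0299]
small_peg 0.77 [325.9, 197.3, 340.9, 220.7] [333.8789 206.3705] [0.6301 0.0862 0.11  ] [0.6311 0.0865 0.1043]
s1 [0.6897 0.1428 0.071 ]
s2 [ 0.6977 -0.1965  0.071 ]
s3 [ 0.5774 -0.1993  0.071 ]
s4 [0.5706 0.1401 0.071 ]
ring [ 0.6345 -0.0289  0.075 ]
pegbase [ 0.6356 -0.1453  0.08  ]
knob [ 0.4262 -0.2267  0.05  ]
capskirt [ 0.4271 -0.2249  0.02  ]
tool [[-0.5739  0.3046  0.7602]
 [ 0.2765  0.9458 -0.1702]
 [-0.7709  0.1125 -0.627 ]] mouth [-0.0337  0.1287 -0.9912] bcen [ 0.4601 -0.0449  0.2987]
```

```bash
cat > t2.py <<'E'
from h import *
from scipy.spatial.transform import Rotation as Rn
np.set_printoptions(precision=4,suppress=True)
Rg=Rn.from_quat([.849,.433,.271,-.136]).as_matrix(); tg=np.array([.5172,.3375,-.0233])
y=np.radians(53.9);d=np.array([np.cos(y),np.sin(y),0]);m=Rg.T@d;c=Rg.T@(np.array([.4925,.3073,.029])-tg)
n=m-0; m=np.array([m[0],0,m[2]]);m/=np.linalg.norm(m);c[1]=0
print('m',n,m,'c',c)
a=np.radians(-12.6);f=np.array([np.cos(a),np.sin(a),0])
lat=np.cross([0,0,-1],f) # tool y sign resolved below
def R1():
  # tool z=f*m0 - z*m2 ; tool x=-f*m2 - z*m0
  z=f*m[0]+np.array([0,0,-1])*m[2]; x=-f*m[2]+np.array([0,0,-1])*m[0]; return np.c_[x,np.cross(z,x),z]
o=get_obs();R=Rn.from_quat(o['tool_rot']).as_matrix();t=np.array(o['eef_pos'])
print('mouth now',R@m,'bottom origin(ctr) now',t+R@c,'j',np.array(o['joint_pos']))
rv=Rn.from_matrix(R1()@R.T).as_rotvec(degrees=True)
peg=np.array([.636,-.143,.07])
if __name__=='__main__':
  for h in (.06,.0): print('h',h,'dTCP mm',1000*(peg+[0,0,.045+h]-R1()@c-t),'rot',rv)
E
python3 t2.py
```

```text
m [0.8162 0.0013 0.5778] [0.8162 0.     0.5778] c [-0.0016  0.     -0.0652]
mouth now [-0.0291  0.1273 -0.9914] bottom origin(ctr) now [ 0.46   -0.0449  0.2985] j [ 0.0111 -0.3877 -0.8337  0.2449 -0.1797  0.2916]
h 0.06 dTCP mm [ 178.3865  -98.8742 -120.4024] rot [-7.2357 -1.9945  5.0261]
h 0.0 dTCP mm [ 178.3865  -98.8742 -180.4024] rot [-7.2357 -1.9945  5.0261]
```

drive_tool:
  increments:
    - [[22, -12, 0], [-1.8, -0.5, 1.26], 0.4]
    - [[22, -12, 0], [-1.8, -0.5, 1.26], 0.4]
    - [[22, -12, 0], [-1.8, -0.5, 1.26], 0.4]
    - [[22, -12, 0], [-1.8, -0.5, 1.26], 0.4]
    - [[22, -12, -15], [0, 0, 0], 0.4]
    - [[22, -12, -15], [0, 0, 0], 0.4]
    - [[22, -12, -15], [0, 0, 0], 0.4]
    - [[22, -12, -15], [0, 0, 0], 0.4]

```text
clock: 17.27
eef_pos: [0.6854, -0.1526, 0.1949]
tool_rot: [0.098, 0.883, -0.05, 0.456]
ft_force: [-0.5, -0.2, -0.3]
grip_width: 0.0489
grasp_force: 62.4
```

drive_tool:
  increments:
    - [[0, 0, 0], [0, 0, 0], 0.4]
    - [[0, 0, 0], [0, 0, 0], 0.4]
    - [[0, 0, 0], [0, 0, 0], 0.4]

```text
clock: 17.52
eef_pos: [0.6838, -0.1517, 0.1952]
tool_rot: [0.098, 0.883, -0.05, 0.456]
ft_force: [-0.3, 0.7, -1.1]
grip_width: 0.0489
grasp_force: 62.4
```

```bash
python3 t2.py
```

```text
m [0.8162 0.0013 0.5778] [0.8162 0.     0.5778] c [-0.0016  0.     -0.0652]
mouth now [-0.0017  0.0008 -1.    ] bottom origin(ctr) now [ 0.6328 -0.1403  0.2342] j [-0.2172  0.1273 -0.6819 -0.1913 -0.0022  0.002 ]
h 0.06 dTCP mm [  3.248   -2.7463 -59.1181] rot [-0.0436 -0.0963  0.015 ]
h 0.0 dTCP mm [   3.248    -2.7463 -119.1181] rot [-0.0436 -0.0963  0.015 ]
```

```bash
cat > t3.py <<'E'
from t2 import *
T=cam('top');S=cam('scene');W=cam('wrist')
B=t+R@c
for q in('beaker','peg'):
  u={}
  for n,k in(('T',T),('S',S),('W',W)):
    s=silhouettes(q,k)
    if s: u[n]=cen(s[0]);print(q,n,round(s[0]['conf'],2),s[0]['bbox'],u[n], 'pred B',project(k,B)[0],'peg mid',project(k,peg+[0,0,.03])[0])
  if 'T' in u and 'S' in u: print('tri',tri([ray(T,u['T']),ray(S,u['S'])]))
p=project(S,B)[0].astype(int);q=project(T,B)[0].astype(int)
a=cv2.resize(S['image'][p[1]-30:p[1]+90,p[0]-60:p[0]+60,::-1],(400,400),interpolation=cv2.INTER_CUBIC)
cv2.imwrite('pics/s8.png',np.hstack([a,cv2.resize(W['image'][160:480,160:480,::-1],(400,400))]))
E
python3 t3.py
```

```text
m [0.8162 0.0013 0.5778] [0.8162 0.     0.5778] c [-0.0016  0.     -0.0652]
mouth now [-0.0017  0.0008 -1.    ] bottom origin(ctr) now [ 0.6328 -0.1403  0.2342] j [-0.2172  0.1273 -0.6819 -0.1913 -0.0022  0.002 ]
beaker T 0.55 [438.8, 172.4, 467.3, 203.2] [451.5389 190.9896] pred B [449.22   192.4788] peg mid [436.6627 206.8469]
beaker S 0.85 [415.0, 166.1, 442.4, 208.7] [427.9743 195.4904] pred B [430.1511 187.9203] peg mid [426.5016 245.3302]
beaker W 0.86 [251.4, 215.0, 395.5, 403.4] [323.2167 309.2904] pred B [324.0911 334.7786] peg mid [320.14    66.2409]
tri [ 0.6361 -0.1425  0.2189]
peg S 0.62 [411.9, 233.1, 439.3, 260.4] [425.4401 248.8623] pred B [430.1511 187.9203] peg mid [426.5016 245.3302]
peg W 0.64 [267.6, 1.1, 368.7, 112.8] [319.4146  55.807 ] pred B [324.0911 334.7786] peg mid [320.14    66.2409]
```

View pics/s8.png

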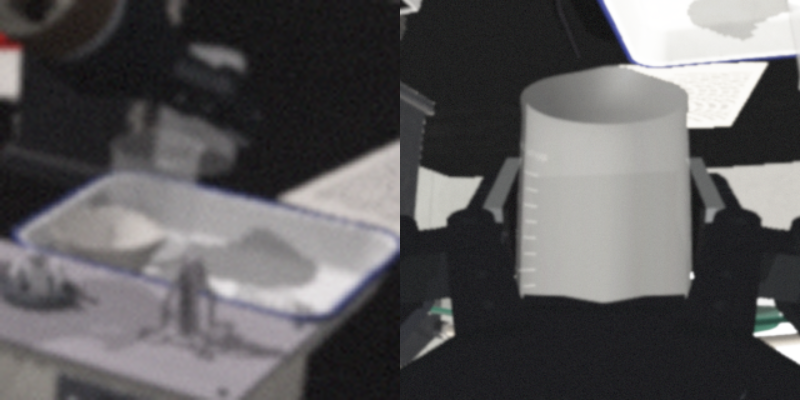

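In the scene crop, the upturned beaker at (175,140) is roughly above the peg at (188,290). In the wrist crop the beaker sits square between the pads, mouth toward the picture top. Next I'll check its depth in the hand against a projected cylinder.

```bash
cat > t4.py <<'E'
from t2 import *
from scipy.optimize import least_squares
W=cam('wrist');s=silhouettes('beaker',W)[0]['region']
ys=np.where(s.any(1))[0]; print(ys[0],ys[-1])
Y=np.array([220,240,260,275]);L=[(np.where(s[y])[0][[0,-1]]) for y in Y]; print(L)
k=np.linspace(0,2*np.pi,121)
def bb(cx,cz,l=.035,r=.026):
  e1=np.array([-m[2],0,m[0]]);e2=np.array([0,1,0]);C=np.array([cx,0,cz])+l*m
  return project(W,[t+R@(C+r*(np.cos(q)*e1+np.sin(q)*e2)) for q in k])
for cx,cz in((-.0016,-.0652),(.0024,-.0652),(-.0016,-.0602),(-.0016,-.0702)):
  p=bb(cx,cz,.035,.026);q=bb(cx,cz,-.035,.025);print(cx,cz,'rim',p.min(0),p.max(0),'bot',q.min(0),q.max(0))
E
python3 t4.py
```

```text
m [0.8162 0.0013 0.5778] [0.8162 0.     0.5778] c [-0.0016  0.     -0.0652]
mouth now [ 0.0007  0.0001 -1.    ] bottom origin(ctr) now [ 0.6329 -0.1402  0.2355] j [-0.2171  0.1254 -0.6821 -0.1921 -0.0022  0.0019]
212 401
[array([285, 362]), array([256, 390]), array([258, 390]), array([257, 390])]
-0.0016 -0.0652 rim [256.903  221.9337] [392.6743 265.8255] bot [253.779  424.1545] [395.7139 449.3483]
0.0024 -0.0652 rim [256.4043 209.6178] [393.2119 257.4173] bot [252.5741 417.4756] [397.0038 440.3428]
-0.0016 -0.0602 rim [259.0782 218.5563] [390.407  262.1893] bot [255.8315 416.3661] [393.5691 437.518 ]
-0.0016 -0.0702 rim [254.5818 225.6007] [395.0942 269.6716] bot [251.624  432.2946] [397.9553 461.8972]
```

drive_tool:
  increments:
    - [[1.6, -1.4, 0], [0, 0, 0], 0.4]
    - [[1.6, -1.4, 0], [0, 0, 0], 0.4]
    - [[0, 0, -15], [0, 0, 0], 0.4]
    - [[0, 0, -15], [0, 0, 0], 0.4]
    - [[0, 0, -15], [0, 0, 0], 0.4]
    - [[0, 0, -5], [0, 0, 0], 0.4]
    - [[0, 0, 0], [0, 0, 0], 0.4]
    - [[0, 0, 0], [0, 0, 0], 0.4]

```text
clock: 18.73
eef_pos: [0.6875, -0.1548, 0.1456]
tool_rot: [0.098, 0.883, -0.05, 0.456]
ft_force: [-0.5, -0.9, -0.8]
grip_width: 0.0488
grasp_force: 62.4
```

```bash
python3 t2.py
```

```text
m [0.8162 0.0013 0.5778] [0.8162 0.     0.5778] c [-0.0016  0.     -0.0652]
mouth now [-0.0007  0.0004 -1.    ] bottom origin(ctr) now [ 0.6365 -0.1434  0.1846] j [-0.2224  0.2341 -0.7351 -0.3524  0.0018 -0.001 ]
h 0.06 dTCP mm [-0.4555  0.4096 -9.5999] rot [-0.0228 -0.0417  0.0255]
h 0.0 dTCP mm [ -0.4555   0.4096 -69.5999] rot [-0.0228 -0.0417  0.0255]
```

drive_tool:
  increments:
    - [[0, 0, -6], [0, 0, 0], 0.4]
    - [[0, 0, -6], [0, 0, 0], 0.4]
    - [[0, 0, -6], [0, 0, 0], 0.4]
    - [[0, 0, -6], [0, 0, 0], 0.4]
    - [[0, 0, 0], [0, 0, 0], 0.4]

```text
clock: 19.15
eef_pos: [0.6862, -0.1544, 0.1194]
tool_rot: [0.098, 0.884, -0.05, 0.455]
ft_force: [0.2, 0.2, -0.9]
grip_width: 0.0491
grasp_force: 62.4
```

drive_tool:
  increments:
    - [[0, 0, -6], [0, 0, 0], 0.4]
    - [[0, 0, -6], [0, 0, 0], 0.4]
    - [[0, 0, -6], [0, 0, 0], 0.4]
    - [[0, 0, -6], [0, 0, 0], 0.4]
    - [[0, 0, 0], [0, 0, 0], 0.4]

```text
clock: 19.57
eef_pos: [0.6862, -0.1544, 0.0953]
tool_rot: [0.098, 0.884, -0.05, 0.455]
ft_force: [0.6, 0.4, -1.3]
grip_width: 0.0491
grasp_force: 62.4
```

drive_tool:
  increments:
    - [[0, 0, -4], [0, 0, 0], 0.4]
    - [[0, 0, -4], [0, 0, 0], 0.4]
    - [[0, 0, -3], [0, 0, 0], 0.4]
    - [[0, 0, -2], [0, 0, 0], 0.4]
    - [[0, 0, 0], [0, 0, 0], 0.4]

```text
clock: 19.98
eef_pos: [0.6869, -0.1546, 0.0839]
tool_rot: [0.098, 0.883, -0.05, 0.456]
ft_force: [0.1, 0.6, -0.6]
grip_width: 0.0488
grasp_force: 62.4
```

drive_tool:
  increments:
    - [[0, 0, -2], [0, 0, 0], 0.4]
    - [[0, 0, -1], [0, 0, 0], 0.4]
    - [[0, 0, 0], [0, 0, 0], 0.4]

```text
clock: 20.23
eef_pos: [0.6872, -0.1546, 0.0815]
tool_rot: [0.098, 0.883, -0.05, 0.456]
ft_force: [0.2, -0.3, -0.6]
grip_width: 0.0491
grasp_force: 62.4
```

```bash
python3 t2.py
```

```text
m [0.8162 0.0013 0.5778] [0.8162 0.     0.5778] c [-0.0016  0.     -0.0652]
mouth now [-0.0007  0.0004 -1.    ] bottom origin(ctr) now [ 0.6361 -0.1432  0.1205] j [-0.2222  0.3875 -0.7945 -0.5652  0.0018 -0.0009]
h 0.06 dTCP mm [-0.1149  0.2252 54.5133] rot [-0.0247 -0.0401  0.0181]
h 0.0 dTCP mm [-0.1149  0.2252 -5.4867] rot [-0.0247 -0.0401  0.0181]
```

Slipping down freely, no lateral force. I'll go down by single millimetres until it touches.

drive_tool:
  increments:
    - [[0, 0, -1], [0, 0, 0], 0.4]
    - [[0, 0, -1], [0, 0, 0], 0.4]
    - [[0, 0, 0], [0, 0, 0], 0.4]
    - [[0, 0, 0], [0, 0, 0], 0.4]

```text
clock: 20.57
eef_pos: [0.6872, -0.1546, 0.0796]
tool_rot: [0.098, 0.883, -0.05, 0.456]
ft_force: [-0.1, -0.6, -1.1]
grip_width: 0.0488
grasp_force: 62.4
```

drive_tool:
  increments:
    - [[0, 0, -1], [0, 0, 0], 0.4]
    - [[0, 0, -1], [0, 0, 0], 0.4]
    - [[0, 0, 0], [0, 0, 0], 0.4]
    - [[0, 0, 0], [0, 0, 0], 0.4]

```text
clock: 20.9
eef_pos: [0.6875, -0.1548, 0.0781]
tool_rot: [0.098, 0.883, -0.05, 0.457]
ft_force: [0.9, 0.3, -0.0]
grip_width: 0.049
grasp_force: 62.6
```

drive_tool:
  increments:
    - [[0, 0, -1], [0, 0, 0], 0.4]
    - [[0, 0, 0], [0, 0, 0], 0.4]
    - [[0, 0, 0], [0, 0, 0], 0.4]

```text
clock: 21.15
eef_pos: [0.6879, -0.1548, 0.0778]
tool_rot: [0.098, 0.882, -0.05, 0.457]
ft_force: [-1.0, -0.0, 4.2]
grip_width: 0.0491
grasp_force: 62.8
```

drive_tool:
  increments:
    - [[0, 0, -1], [0, 0, 0], 0.4]
    - [[0, 0, 0], [0, 0, 0], 0.4]
    - [[0, 0, 0], [0, 0, 0], 0.4]

```text
clock: 21.4
eef_pos: [0.6884, -0.1549, 0.0777]
tool_rot: [0.098, 0.882, -0.051, 0.458]
ft_force: [-2.7, 0.4, 7.6]
grip_width: 0.0489
grasp_force: 63.1
```

It touches at TCP z ≈ 0.078, as expected, so the rim is on the wires. I'll relieve the push, open, and back out along the tool axis.

drive_tool:
  increments:
    - [[0, 0, 1.5], [0, 0, 0], 0.4]
    - [[0, 0, 0], [0, 0, 0], 0.6]
    - [[0, 0, 0], [0, 0, 0], 0.7]
    - [[0, 0, 0], [0, 0, 0], 0.85]
    - [[0, 0, 0], [0, 0, 0], 0.85]
    - [[0, 0, 0], [0, 0, 0], 0.85]
    - [[0, 0, 0], [0, 0, 0], 0.85]
    - [[0, 0, 0], [0, 0, 0], 0.85]

```text
clock: 22.07
eef_pos: [0.6871, -0.1546, 0.0769]
tool_rot: [0.098, 0.883, -0.05, 0.456]
ft_force: [0.3, 0.2, -0.0]
grip_width: 0.0724
grasp_force: 0.0
```

drive_tool:
  increments:
    - [[-4, 0.9, 2.9], [0, 0, 0], 0.85]
    - [[-8, 1.8, 5.7], [0, 0, 0], 0.85]
    - [[-12, 2.7, 8.6], [0, 0, 0], 0.85]
    - [[-16, 3.6, 11.5], [0, 0, 0], 0.85]
    - [[-16, 3.6, 11.5], [0, 0, 0], 0.85]
    - [[-16, 3.6, 11.5], [0, 0, 0], 0.85]
    - [[-16, 3.6, 11.5], [0, 0, 0], 0.85]
    - [[-16, 3.6, 11.5], [0, 0, 0], 0.85]

```text
clock: 22.73
eef_pos: [0.5815, -0.1309, 0.1524]
tool_rot: [0.098, 0.883, -0.05, 0.456]
ft_force: [-0.1, 1.0, 0.4]
grip_width: 0.0727
grasp_force: 0.0
```

```bash
cat > u.py <<'E'
from t2 import *
W=cam('wrist');T=cam('top');S=cam('scene')
u={}
for n,k in(('T',T),('S',S),('W',W)):
  s=silhouettes('beaker',k)
  for i in s[:2]: print(n,round(i['conf'],2),i['bbox'],cen(i),'pred',project(k,peg+[0,0,.045])[0])
  if s: u[n]=cen(s[0])
if 'T' in u and 'S' in u: print('tri',tri([ray(T,u['T']),ray(S,u['S'])]))
def crop(I,p,n,r=400): p=p.astype(int);y=max(p[1]-n,0);x=max(p[0]-n,0);return cv2.resize(I[y:y+2*n,x:x+2*n,::-1],(r,r),interpolation=cv2.INTER_CUBIC)
cv2.imwrite('pics/s9.png',np.hstack([crop(S['image'],project(S,peg+[0,0,.045])[0],45),crop(W['image'],project(W,peg+[0,0,.045])[0],140)]))
E
python3 u.py
```

```text
m [0.8162 0.0013 0.5778] [0.8162 0.     0.5778] c [-0.0016  0.     -0.0652]
mouth now [-0.0007  0.0004 -1.    ] bottom origin(ctr) now [ 0.5305 -0.1195  0.1914] j [-0.2225  0.0307 -0.9676 -0.3815  0.002  -0.0011]
S 0.8 [413.3, 219.1, 438.2, 256.4] [425.5013 240.3756] pred [427.0918 239.1648]
S 0.59 [213.1, 239.6, 260.6, 266.9] [235.5681 252.3453] pred [427.0918 239.1648]
W 0.82 [287.2, 175.6, 364.2, 297.4] [323.1156 237.5954] pred [324.1847 240.3806]
```

View pics/s9.png

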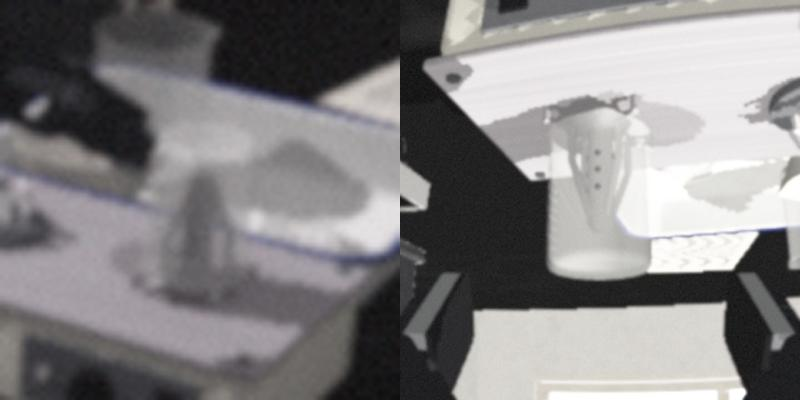

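The beaker stands upright over the peg on the wires in both crops (scene (195,230), wrist (598,200)), clear of the fingers. Now the cap: turn the tool down and go above it.

drive_tool:
  increments:
    - [[-16, -8, 12], [0, 0, 0], 0.85]
    - [[-16, -8, 12], [1.49, 6.67, 0], 0.85]
    - [[-16, -8, 12], [1.49, 6.67, 0], 1]
    - [[-16, -8, 12], [1.49, 6.67, 0], 1]
    - [[-16, -8, 12], [1.49, 6.67, 0], 1]
    - [[-16, -8, 0], [1.49, 6.67, 0], 1]
    - [[-16, -8, 0], [1.49, 6.67, 0], 1]
    - [[-16, -8, 0], [1.49, 6.67, 0], 1]

```text
clock: 23.7
eef_pos: [0.4858, -0.1859, 0.1902]
tool_rot: [0.108, 0.983, -0.018, 0.148]
ft_force: [1.2, -0.5, 0.1]
grip_width: 0.0855
grasp_force: 0.0
```

drive_tool:
  increments:
    - [[0, -8, -10], [1.49, 6.67, 0], 1]
    - [[0, -8, -10], [0, 0, 0], 1]
    - [[0, -8, -10], [0, 0, 0], 1]
    - [[0, 0, -10], [0, 0, 0], 1]
    - [[0, 0, 0], [0, 0, 0], 1]

```text
clock: 24.12
eef_pos: [0.4833, -0.2087, 0.1449]
tool_rot: [0.109, 0.99, -0.011, 0.088]
ft_force: [-1.1, -0.4, -1.4]
grip_width: 0.0854
grasp_force: 0.0
```

```bash
cat > v.py <<'E'
from h import *
from scipy.spatial.transform import Rotation as Rn
np.set_printoptions(precision=4,suppress=True)
o=get_obs();R=Rn.from_quat(o['tool_rot']).as_matrix();t=np.array(o['eef_pos']);print(o['clock'],t,'\n',R,np.array(o['joint_pos']))
z=R[:,2];print('to down rot deg',np.degrees(np.cross(z,[0,0,-1])))
W=cam('wrist');T=cam('top');S=cam('scene');A=np.array([.4263,-.2245,0])
u={}
for n,k in(('W',W),('T',T),('S',S)):
 for q in('cap','cap_knob'):
  for s in silhouettes(q,k)[:1]: u[n]=cen(s);print(n,q,round(s['conf'],2),s['bbox'],u[n],'pred c@.02',project(k,A+[0,0,.02])[0],'knobtop',project(k,A+[0,0,.052])[0])
print('tri',tri([ray(k,u[n]) for n,k in(('W',W),('T',T)) if n in u]),tri([ray(k,u[n]) for n,k in(('W',W),('T',T),('S',S)) if n in u]))
# circle fits for cap skirt top and knob in wrist image
g=cv2.cvtColor(W['image'],cv2.COLOR_RGB2GRAY)
if 'W' in u:
  x,y=u['W'].astype(int);sub=g[max(y-70,0):y+70,x-70:x+70]
  print('circ',(cv2.HoughCircles(cv2.resize(sub,None,fx=3,fy=3,interpolation=2),cv2.HOUGH_GRADIENT,1,20,param1=80,param2=25,minRadius=30,maxRadius=200)))
  print(x-70,max(y-70,0))
E
python3 v.py
```

```text
24.1167 [ 0.4833 -0.2087  0.1449] 
 [[-0.9608  0.2178  0.1716]
 [ 0.2141  0.976  -0.0403]
 [-0.1763 -0.002  -0.9843]] [-0.4303  0.1747 -0.2242  0.9982  0.0349 -0.2079]
to down rot deg [2.3109 9.8323 0.    ]
W cap 0.79 [258.5, 101.3, 316.0, 167.4] [287.8447 134.6008] pred c@.02 [288.8756 132.1712] knobtop [284.7727 139.4509]
W cap_knob 0.8 [256.0, 103.0, 319.0, 165.2] [287.9678 134.54  ] pred c@.02 [288.8756 132.1712] knobtop [284.7727 139.4509]
T cap 0.58 [454.8, 296.7, 476.5, 315.8] [465.865  304.8099] pred c@.02 [466.4712 304.4668] knobtop [470.1514 303.5185]
T cap_knob 0.75 [457.9, 295.1, 479.7, 316.0] [466.1246 304.3994] pred c@.02 [466.4712 304.4668] knobtop [470.1514 303.5185]
S cap 0.79 [397.7, 313.2, 423.9, 347.8] [410.4741 331.1005] pred c@.02 [410.7395 330.5314] knobtop [412.0053 316.2828]
S cap_knob 0.93 [396.4, 313.8, 424.8, 348.4] [410.4628 331.1084] pred c@.02 [410.7395 330.5314] knobtop [412.0053 316.2828]
tri [ 0.4279 -0.2259  0.0139] [ 0.4271 -0.2246  0.0184]
circ [[[210.5 215.5  91.5]
  [223.5 199.5  82.1]
  [230.5 226.5  73.2]
  [199.5 235.5  43.6]
  [184.5 211.5  71.9]
  [201.5 197.5  80.2]
  [217.5 245.5  63.2]]]
217 64
```

drive_tool:
  increments:
    - [[-14, -4, -15], [1.16, 4.92, 0], 1]
    - [[-14, -4, -20], [1.16, 4.92, 0], 1]
    - [[-14, -4, -20], [0, 0, 0], 1]
    - [[-14, -4, -20], [0, 0, 0], 1]
    - [[0, 0, 0], [0, 0, 0], 1]
    - [[0, 0, 0], [0, 0, 0], 1]
    - [[0, 0, 0], [0, 0, 0], 1]

```text
clock: 25.15
eef_pos: [0.4314, -0.2257, 0.0755]
tool_rot: [0.109, 0.994, -0.001, 0.005]
ft_force: [-0.1, 0.8, 0.3]
grip_width: 0.0854
grasp_force: 0.0
```

```bash
sed -i 's/^A=.*//; s/A=np.array(.*)$/A=np.array([.4272,-.2247,0])/' v.py; python3 v.py
```

```text
25.15 [ 0.4314 -0.2257  0.0755] 
 [[-0.9762  0.2166  0.0091]
 [ 0.2166  0.9762 -0.0036]
 [-0.0096 -0.0015 -1.    ]] [-0.4827  0.2926 -0.2452  1.0233  0.001  -0.2644]
to down rot deg [0.206  0.5205 0.    ]
W cap 0.9 [288.6, 196.9, 359.7, 274.2] [323.2782 235.8083] pred c@.02 [324.444  235.4597] knobtop [324.5278 250.3568]
W cap_knob 0.67 [287.0, 199.9, 361.6, 269.9] [323.3835 235.6113] pred c@.02 [324.444  235.4597] knobtop [324.5278 250.3568]
T cap 0.53 [453.9, 300.7, 477.9, 317.8] [465.3737 307.0865] pred c@.02 [466.5479 304.0759] knobtop [470.2295 303.118 ]
T cap_knob 0.84 [455.1, 302.7, 478.9, 317.0] [465.5771 307.172 ] pred c@.02 [466.5479 304.0759] knobtop [470.2295 303.118 ]
S cap_knob 0.74 [396.4, 313.9, 423.9, 345.1] [410.8285 330.9757] pred c@.02 [411.0591 330.3579] knobtop [412.3284 316.1147]
tri [ 0.4218 -0.2223  0.0304] [ 0.4237 -0.2245  0.0207]
circ [[[210.5 223.5 108.5]
  [212.5 195.5 100.9]
  [190.5 217.5 131.7]
  [227.5 257.5  70.7]
  [233.5 231.5  88.8]
  [209.5 245.5 130.5]
  [226.5 210.5 117.8]
  [173.5 231.5  73.9]
  [211.5 175.5  81.6]
  [201.5 264.5  44.9]
  [255.5 231.5  66.8]
  [236.5 190.5  79.5]
  [218.5 276.5  51.9]]]
253 165
```

drive_tool:
  increments:
    - [[-4.3, 0.4, 0], [0.2, 0.5, 0], 1]
    - [[0, 0, -15], [0, 0, 0], 1]
    - [[0, 0, -15], [0, 0, 0], 1]
    - [[0, 0, -15], [0, 0, 0], 1]
    - [[0, 0, -15], [0, 0, 0], 1]
    - [[0, 0, -15], [0, 0, 0], 1]
    - [[0, 0, -10], [0, 0, 0], 1]
    - [[0, 0, 0], [0, 0, 0], 1]

```text
clock: 26.27
eef_pos: [0.4236, -0.2239, -0.0129]
tool_rot: [0.109, 0.994, 0.001, -0.003]
ft_force: [-0.2, -0.7, 0.3]
grip_width: 0.0855
grasp_force: 0.0
```

```bash
python3 v.py | grep -v pred
```

```text
26.2667 [ 0.4236 -0.2239 -0.0129] 
 [[-0.9762  0.2168 -0.0066]
 [ 0.2167  0.9762  0.0032]
 [ 0.0071  0.0016 -1.    ]] [-0.486   0.402  -0.3574  0.8187 -0.0003 -0.2675]
to down rot deg [-0.1808 -0.3789 -0.    ]
tri [ 0.9008 -0.2446 -1.0214] [ 0.6042 -0.1437 -0.1411]
circ [[[212.5 253.5 175.8]
  [187.5 228.5 141.8]
  [212.5 273.5 194.6]
  [212.5 222.5 167. ]
  [205.5 197.5 170.9]
  [212.5 175.5 150.3]
  [243.5 227.5 136.8]
  [178.5 210.5 196.1]
  [236.5 251.5 160.3]
  [227.5 207.5 148.3]
  [206.5 318.5  88.3]
  [165.5 234.5 119.8]
  [173.5 316.5  44.1]]]
252 235
```

drive_tool:
  increments:
    - [[3.4, -1.4, 0], [-0.2, -0.4, 0], 1]
    - [[0, 0, 0], [0, 0, 0], 1]
    - [[0, 0, 0], [0, 0, 0], 0.5]
    - [[0, 0, 0], [0, 0, 0], 0.3]
    - [[0, 0, 0], [0, 0, 0], 0.1]
    - [[0, 0, 0], [0, 0, 0], 0.1]
    - [[0, 0, 0], [0, 0, 0], 0.1]
    - [[0, 0, 0], [0, 0, 0], 0.1]

```text
clock: 27.38
eef_pos: [0.4293, -0.2264, -0.0106]
tool_rot: [0.109, 0.994, -0.001, 0.003]
ft_force: [-0.3, -0.4, 0.7]
grip_width: 0.022
grasp_force: 58.7
```

drive_tool:
  increments:
    - [[0, 0, 0], [0, 0, 0], 0.1]
    - [[0, 0, 0], [0, 0, 0], 0.1]
    - [[0, 0, 0], [0, 0, 0], 0.1]

```text
clock: 27.63
eef_pos: [0.4294, -0.2264, -0.0106]
tool_rot: [0.109, 0.994, -0.001, 0.003]
ft_force: [0.5, 0.5, 2.9]
grip_width: 0.0222
grasp_force: 58.7
```

```bash
python3 v.py | grep -v pred
```

```text
27.6333 [ 0.4294 -0.2264 -0.0106] 
 [[-0.9762  0.2167  0.0053]
 [ 0.2167  0.9762 -0.0029]
 [-0.0058 -0.0016 -1.    ]] [-0.4853  0.3993 -0.354   0.8115 -0.0001 -0.2668]
to down rot deg [0.1638 0.3025 0.    ]
tri [ 0.4147 -0.2181  0.037 ] [ 0.4195 -0.2229  0.019 ]
circ [[[210.5 259.5 172.8]
  [211.5 193.5 152.3]
  [192.5 243.5 150.4]
  [183.5 224.5 192.7]
  [214.5 279.5 191.4]
  [225.5 243.5 152.3]
  [193.5 204.5 172.4]
  [186.5 326.5 141.7]
  [226.5 336.5 102.9]
  [210.5 228.5 143.7]
  [199.5 309.5 102.9]
  [202.5 339.5  78.7]
  [246.5 227.5 129.6]
  [234.5 262.5 129.4]
  [157.5 319.5  63.4]
  [223.5 312.5  99.8]
  [191.5 276.5  88.8]
  [181.5 297.5  59.1]
  [242.5 319.5  86.1]]]
253 218
```

drive_tool:
  increments:
    - [[0, 0, 15], [0.16, 0.3, 0], 0.1]
    - [[0, 0, 35], [0, 0, 0], 0.1]
    - [[0, 0, 38], [0, 0, 0], 0.1]
    - [[0, 0, 38], [0, 0, 0], 0.1]
    - [[0, 0, 38], [0, 0, 0], 0.1]
    - [[0, 0, 36], [0, 0, 0], 0.1]
    - [[0, 10, 0], [0, 0, 0], 0.1]
    - [[0, 10, 0], [0, 0, 0], 0.1]

```text
clock: 28.75
eef_pos: [0.4301, -0.2067, 0.1908]
tool_rot: [0.11, 0.994, -0.001, 0.002]
ft_force: [0.0, 0.2, -0.6]
grip_width: 0.022
grasp_force: 58.8
```

drive_tool:
  increments:
    - [[25, 22, 0], [0, 0, 0], 0.1]
    - [[25, 22, 0], [0, 0, 0], 0.1]
    - [[25, 22, 0], [0, 0, 0], 0.1]
    - [[25, 22, 0], [0, 0, 0], 0.1]
    - [[25, 22, 0], [0, 0, 0], 0.1]
    - [[25, 22, 0], [0, 0, 0], 0.1]
    - [[25, 22, 0], [0, 0, 0], 0.1]
    - [[25, 22, 0], [0, 0, 0], 0.1]

```text
clock: 29.42
eef_pos: [0.6282, -0.0282, 0.186]
tool_rot: [0.109, 0.994, -0.0, -0.003]
ft_force: [1.4, -0.3, 0.6]
grip_width: 0.0223
grasp_force: 58.9
```

drive_tool:
  increments:
    - [[0, 0, 0], [0, 0, 0], 0.1]
    - [[0, 0, 0], [0, 0, 0], 0.1]
    - [[0, 0, 0], [0, 0, 0], 0.1]

```text
clock: 29.67
eef_pos: [0.6273, -0.0298, 0.1865]
tool_rot: [0.109, 0.994, -0.0, -0.003]
ft_force: [-0.3, -0.0, -0.4]
grip_width: 0.0221
grasp_force: 59.0
```

```bash
cat > x.py <<'E'
from h import *
from scipy.spatial.transform import Rotation as Rn
np.set_printoptions(precision=4,suppress=True)
o=get_obs();R=Rn.from_quat(o['tool_rot']).as_matrix();t=np.array(o['eef_pos']);print(o['clock'],t,'fwd',R[:,2],'tool x',R[:,0],np.array(o['joint_pos']),o['grip_width'],o['grasp_force'])
print('to down rot',np.degrees(np.cross(R[:,2],[0,0,-1])))
W=cam('wrist')
s=silhouettes('cap',W)
k=np.linspace(0,2*np.pi,91)
def ext(off,dz):
  P=[]
  for z,r in((0,.024),(.028,.024)):
    P+= [t+R@np.array([off[0]+r*np.cos(q),off[1]+r*np.sin(q),-(dz+z)]) for q in k]
  p=project(W,P);return np.r_[p.min(0),p.max(0)]
for i in s[:1]: print('cap',i['conf'],i['bbox'],cen(i))
for off in((0,0),(.0024,0),(.005,0)): print(off,ext(off,.0106))
for q in('outlet','peg','small_peg','beaker'):
  for i in silhouettes(q,W)[:1]: print(q,round(i['conf'],2),i['bbox'],cen(i))
print('outlet ring pred',project(W,[.6337,-.0278,.076]),'collar top',project(W,[.6337,-.0278,.097]))
E
python3 x.py
```

```text
29.6667 [ 0.6273 -0.0298  0.1865] fwd [-0.0059  0.0002 -1.    ] tool x [-0.9764  0.2158  0.0058] [-0.0474  0.511   0.3868  1.4525 -0.0001  0.1702] 0.022095765812947026 58.95918309688568
to down rot [-0.0114 -0.3395 -0.    ]
cap 0.58 [269.5, 230.5, 378.5, 356.0] [322.9157 288.5774]
(0, 0) [268.5277 232.6583 380.9965 351.5288]
(0.0024, 0) [268.2189 227.7528 381.3178 347.0962]
(0.005, 0) [267.8885 222.4023 381.6615 342.2178]
outlet 0.59 [296.7, 199.9, 359.7, 246.2] [328.7009 219.8489]
small_peg 0.98 [431.3, 174.6, 516.9, 247.4] [475.6573 210.2927]
beaker 0.88 [135.8, 231.7, 226.4, 327.1] [180.0109 279.754 ]
outlet ring pred [[328.2843 231.3806]] collar top [[328.6168 238.1338]]
```

```bash
cat >> x.py <<'E'
for dx in(-.003,0,.003):
  P=[[.6337+dx+.028*np.cos(q),-.0278+.028*np.sin(q),z] for z in(.07,.076) for q in k];p=project(W,P);print('ring',dx,p.min(0),p.max(0))
i=silhouettes('outlet',W)
if i: r=i[0]['region'];print([(y,np.where(r[y])[0][[0,-1]]) for y in (204,210,216,222)])
for dx in(-.003,0,.003):
  p=project(W,[[.6337+dx+.028*np.cos(q),-.0278+.028*np.sin(q),z] for z in(.073,) for q in k]); print(dx,[(y,np.sort(p[np.abs(p[:,1]-y)<1.2,0])[[0,-1]]) for y in (204,210,216,222) if (np.abs(p[:,1]-y)<1.2).any()])
# beaker/small peg checks
pg=np.array([.636,-.143,.07])
for n,c0,r,h0,h1 in(('beaker',pg,.026,.01,.08),('small',np.array([.6311,.0872,.07]),.022,.0,.068)):
  p=project(W,[c0+[r*np.cos(q),r*np.sin(q),z] for z in(h0,h1) for q in k]);print(n,p.min(0),p.max(0))
E
python3 x.py|tail -13
```

```text
peg 0.54 [172.1, 228.9, 233.2, 281.4] [220.7538 257.8   ]
small_peg 0.6 [431.5, 172.6, 514.3, 242.8] [475.4153 206.7467]
beaker 0.66 [138.2, 228.9, 226.2, 322.0] [182.658  276.1039]
outlet ring pred [[329.3597 227.8616]] collar top [[329.8015 234.4522]]
ring -0.003 [294.3026 189.3329] [362.7473 256.9838]
ring 0 [295.1681 192.8734] [363.4483 260.2945]
ring 0.003 [296.0313 196.4039] [364.1434 263.585 ]
[(204, array([307, 352])), (210, array([300, 356])), (216, array([298, 360])), (222, array([296, 362]))]
-0.003 [(204, array([299.8968, 356.7977])), (210, array([297.6149, 360.0785])), (216, array([295.3605, 361.4863])), (222, array([294.5763, 362.3735]))]
0 [(204, array([303.5994, 354.627 ])), (210, array([299.5311, 358.7653])), (216, array([296.8059, 361.5727])), (222, array([295.7898, 362.649 ]))]
0.003 [(204, array([307.8121, 351.9568])), (210, array([302.9474, 356.8737])), (216, array([299.317 , 360.5691])), (222, array([297.0696, 362.8924]))]
beaker [135.8396 231.0956] [227.7724 325.9089]
small [435.4917 169.8106] [520.0705 242.0007]
```

drive_tool:
  increments:
    - [[4.2, 0.8, 0], [0, -0.17, 0], 0.1]
    - [[4.2, 0.8, 0], [0, -0.17, 0], 0.1]
    - [[0, 0, -20], [0, 0, 0], 0.1]
    - [[0, 0, -20], [0, 0, 0], 0.1]
    - [[0, 0, -20], [0, 0, 0], 0.1]
    - [[0, 0, -15], [0, 0, 0], 0.1]
    - [[0, 0, 0], [0, 0, 0], 0.1]
    - [[0, 0, 0], [0, 0, 0], 0.1]

```text
clock: 30.98
eef_pos: [0.6369, -0.0285, 0.1132]
tool_rot: [0.109, 0.994, 0.0, 0.001]
ft_force: [0.9, -1.0, 0.0]
grip_width: 0.0224
grasp_force: 58.9
```

```bash
python3 x.py
```

```text
30.9833 [ 0.6369 -0.0285  0.1132] fwd [ 0.003   0.0004 -1.    ] tool x [-0.9763  0.2165 -0.0029] [-0.0449  0.552   0.2638  1.2795  0.0005  0.1732] 0.022401280748947885 58.93283307552338
to down rot [-0.0228  0.1733  0.    ]
cap 0.83 [272.3, 234.1, 379.3, 357.2] [322.8557 288.6994]
(0, 0) [268.5313 232.655  381.0054 351.5305]
(0.0024, 0) [268.2224 227.7493 381.3267 347.0977]
(0.005, 0) [267.8917 222.3985 381.6702 342.2191]
outlet 0.92 [279.6, 200.9, 369.4, 253.8] [323.4599 224.5662]
peg 0.73 [171.3, 242.7, 202.5, 309.7] [185.0564 277.3179]
small_peg 0.61 [461.9, 174.1, 576.5, 272.2] [520.7447 219.499 ]
beaker 0.98 [72.7, 243.1, 193.4, 370.4] [131.3203 308.7001]
outlet ring pred [[324.1672 245.4996]] collar top [[324.2938 256.3105]]
ring -0.003 [277.5266 194.0482] [368.6783 283.2778]
ring 0 [278.7337 198.7736] [369.5644 287.5051]
ring 0.003 [279.9375 203.4791] [370.439  291.6912]
[(204, array([312, 334])), (210, array([298, 349])), (216, array([291, 355])), (222, array([287, 360]))]
-0.003 [(204, array([295.587 , 349.9277])), (210, array([288.6339, 357.0093])), (216, array([284.8745, 284.8745])), (222, array([365.1845, 365.1845]))]
0 [(204, array([302.0988, 345.4944])), (210, array([294.2588, 353.4299])), (216, array([289.7951, 359.984 ])), (222, array([284.4597, 363.4429]))]
0.003 [(204, array([318.3874, 331.2659])), (210, array([303.2277, 349.268 ])), (216, array([295.4063, 356.7473])), (222, array([288.9893, 360.9264]))]
beaker [ 67.2691 248.7054] [192.9506 378.1296]
small [463.6269 169.1702] [582.1098 269.384 ]
```

drive_tool:
  increments:
    - [[-1.5, 0, -8], [0, 0.17, 0], 0.1]
    - [[0, 0, -8], [0, 0, 0], 0.1]
    - [[0, 0, -8], [0, 0, 0], 0.1]
    - [[0, 0, -5], [0, 0, 0], 0.1]
    - [[0, 0, 0], [0, 0, 0], 0.1]
    - [[0, 0, 0], [0, 0, 0], 0.1]

```text
clock: 31.83
eef_pos: [0.6354, -0.0286, 0.0843]
tool_rot: [0.109, 0.994, 0.0, 0.0]
ft_force: [0.9, 0.1, -1.5]
grip_width: 0.0223
grasp_force: 58.9
```

drive_tool:
  increments:
    - [[0, 0, -3], [0, 0, 0], 0.1]
    - [[0, 0, -2], [0, 0, 0], 0.1]
    - [[0, 0, 0], [0, 0, 0], 0.1]

```text
clock: 32.08
eef_pos: [0.6361, -0.0285, 0.0801]
tool_rot: [0.109, 0.994, 0.0, 0.001]
ft_force: [0.8, 0.0, -0.8]
grip_width: 0.0222
grasp_force: 58.9
```

drive_tool:
  increments:
    - [[0, 0, -2], [0, 0, 0], 0.1]
    - [[0, 0, -2], [0, 0, 0], 0.1]
    - [[0, 0, 0], [0, 0, 0], 0.1]

```text
clock: 32.33
eef_pos: [0.6365, -0.0284, 0.0767]
tool_rot: [0.109, 0.994, 0.001, 0.002]
ft_force: [0.8, 0.8, 2.5]
grip_width: 0.0221
grasp_force: 59.2
```

Contact at about TCP z 0.077, with almost no lateral force. Pushing on.

drive_tool:
  increments:
    - [[0, 0, -2], [0, 0, 0], 0.1]
    - [[0, 0, -2], [0, 0, 0], 0.1]
    - [[0, 0, 0], [0, 0, 0], 0.1]

```text
clock: 32.58
eef_pos: [0.6372, -0.0285, 0.0743]
tool_rot: [0.109, 0.994, 0.001, 0.003]
ft_force: [-0.8, 0.7, 7.9]
grip_width: 0.0219
grasp_force: 60.1
```

drive_tool:
  increments:
    - [[0, 0, -2], [0, 0, 0], 0.1]
    - [[0, 0, 0], [0, 0, 0], 0.1]

```text
clock: 32.75
eef_pos: [0.6367, -0.0284, 0.0716]
tool_rot: [0.109, 0.994, 0.001, 0.002]
ft_force: [0.0, 1.3, 3.9]
grip_width: 0.0219
grasp_force: 59.2
```

drive_tool:
  increments:
    - [[0, 0, -2], [0, 0, 0], 0.1]
    - [[0, 0, 0], [0, 0, 0], 0.1]

```text
clock: 32.92
eef_pos: [0.6357, -0.0285, 0.0673]
tool_rot: [0.109, 0.994, 0.0, 0.001]
ft_force: [1.1, 1.8, 1.2]
grip_width: 0.0221
grasp_force: 59.7
```

The force rose and then dropped as the lip passed the barbs. Now I'll press onto the seat.

drive_tool:
  increments:
    - [[0, 0, -2], [0, 0, 0], 0.1]
    - [[0, 0, 0], [0, 0, 0], 0.1]

```text
clock: 33.08
eef_pos: [0.636, -0.0283, 0.0655]
tool_rot: [0.109, 0.994, 0.001, 0.001]
ft_force: [1.9, 2.5, -0.6]
grip_width: 0.0223
grasp_force: 59.7
```

drive_tool:
  increments:
    - [[0, 0, -2], [0, 0, 0], 0.1]
    - [[0, 0, 0], [0, 0, 0], 0.1]

```text
clock: 33.25
eef_pos: [0.6362, -0.0283, 0.0654]
tool_rot: [0.109, 0.994, 0.001, 0.002]
ft_force: [-1.8, 2.5, 6.8]
grip_width: 0.0222
grasp_force: 60.7
```

```bash
python3 x.py | head -8; python3 u.py|grep -v pics
```

```text
33.25 [ 0.6362 -0.0283  0.0654] fwd [ 0.0033  0.0007 -1.    ] tool x [-0.9763  0.2164 -0.0031] [-0.0449  0.5819  0.186   1.1717  0.0008  0.1732] 0.022181760067464813 60.65452516078949
to down rot [-0.0375  0.1905  0.    ]
cap 0.82 [272.2, 232.8, 378.1, 357.7] [323.0803 288.6223]
(0, 0) [268.4473 232.6217 380.9088 351.4846]
(0.0024, 0) [268.1381 227.7165 381.2296 347.052 ]
(0.005, 0) [267.8073 222.3662 381.5728 342.1736]
outlet 0.81 [271.3, 221.6, 380.3, 282.0] [327.178  241.7669]
peg 0.72 [83.2, 270.1, 167.1, 344.6] [138.104  291.0694]
m [0.8162 0.0013 0.5778] [0.8162 0.     0.5778] c [-0.0016  0.     -0.0652]
mouth now [-0.7948  0.177  -0.5805] bottom origin(ctr) now [ 0.6375 -0.0287  0.1306] j [-0.0449  0.5818  0.1859  1.1715  0.0008  0.1732]
S 0.72 [413.1, 217.8, 441.1, 256.4] [426.0856 240.0302] pred [427.0918 239.1648]
W 0.76 [18.0, 270.4, 162.6, 411.4] [ 90.0522 340.8047] pred [ 94.9831 350.9044]Traceback (most recent call last):
  File "x.py", line 22, in <module>
    if i: r=i[0]['region'];print([(y,np.where(r[y])[0][[0,-1]]) for y in (204,210,216,222)])
                                     ~~~~~~~~~~~~~~~~~^^^^^^^^
IndexError: index 0 is out of bounds for axis 0 with size 0
```

It stops firmly at TCP z 0.0654, exactly where the home height should be. I'll press to about 20 N.

drive_tool:
  increments:
    - [[0, 0, -2], [0, 0, 0], 0.1]
    - [[0, 0, -2], [0, 0, 0], 0.1]
    - [[0, 0, 0], [0, 0, 0], 0.1]
    - [[0, 0, 0], [0, 0, 0], 0.1]
    - [[0, 0, 0], [0, 0, 0], 0.1]
    - [[0, 0, 0], [0, 0, 0], 0.1]

```text
clock: 34.4
eef_pos: [0.6364, -0.0283, 0.0653]
tool_rot: [0.109, 0.994, 0.001, 0.003]
ft_force: [-8.5, 3.1, 23.7]
grip_width: 0.0221
grasp_force: 62.9
```

drive_tool:
  increments:
    - [[0, 0, 0], [0, 0, 0], 0.1]
    - [[0, 0, 0], [0, 0, 0], 0.1]
    - [[0, 0, 0], [0, 0, 0], 0.1]
    - [[0, 0, 0], [0, 0, 0], 0.1]
    - [[0, 0, 0], [0, 0, 0], 0.1]
    - [[0, 0, 0], [0, 0, 0], 0.1]

```text
clock: 34.9
eef_pos: [0.6364, -0.0283, 0.0653]
tool_rot: [0.109, 0.994, 0.001, 0.003]
ft_force: [-8.5, 3.9, 23.2]
grip_width: 0.0222
grasp_force: 62.9
```

```bash
python3 -c "
from workcell import *
print(job_done())"
```

```text
the job is handed in; nothing more can be done
None
```

The job is handed in: the beaker stands upside down on the peg's wires, let go. The cap is snapped home on the outlet, still held in the fingers and pressed down with about 23 N. The system gave no verdict back.

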